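# Put the spare gauge away in the wide tilt-out bin and click it shut

## Robot

A 6-joint arm with a two-finger parallel gripper is mounted at the origin on the work surface; the furniture and walls round the work are solid. World frame = base frame: x ahead of the robot, y to its left, z up, the work surface at z = 0. Lengths are in mm, angles in rad, forces in N, time in s.
With the tool pointing down it reaches from about 350 to 875 mm from the base axis. Payload 4.2 kg.
Tool frame: the origin (TCP) lies at the very end of the fingers, on their centre line; the grasp point (between the pads) lies arm.grip_point_offset behind it (arm.grip_point_offset is the distance from the TCP to the grasp point, in mm); z points along the fingers, y is the line along which they close (so a half turn about z gives the same grasp; the last joint's range is limited). The gripper opens to 85 mm and grips with 20 to 120 N. Pads are 22 mm wide; open, the fingers measure 114 mm over their backs; the gripper's body (76 mm by 85 mm) begins 54 mm behind the grasp point. The pads swing forward as they close: fully open they stand 13 mm farther back than shut.
Start: joints at [1.586, 0.385, 0.008, 0, -1.194, -0.259], TCP at [150.838, 606.504, 210.112] pointing down, gripper open.
Joint ranges: [-3.14, 3.14], [-1.21, 2.06], [-1.07, 1.41], [-3.16, 2.05], [-2.99, -0.16], [-3.1, 3.1]. Speed limits (rad/s): [2.79, 2.79, 3.14, 3.14, 3.14, 3.14].

## Interface

Orientations are given as a unit quaternion [x, y, z, w].
In Python, from bench import arm, cams, ticket gives the robot as it stands.
- The arm moves only by the tool servo_tool, never from a script. Its argument "commands" is a list that holds one entry, the list of rows, each a list of 7 numbers: the closure in counts, from 0 (fully open) to 255 (shut), then the shift along the tool's x, y, z in m, then the turn, a rotation vector about the tool's x, y, z in degrees. In form: [[[grip, x, y, z, ax, ay, az], ...]]. A call has 1 to 10 rows; each row shifts and turns the commanded pose from where the row before left it, along the tool's axes as they then stand; what a row does not reach is not made up. A row lasts 1/12 s, in which the tool goes at most 41.7 mm and 7.16 degrees, less where a joint would pass 70% of its speed; a pose out of reach is approached as far as the arm can. A call with a gripper value outside its range is refused whole. The fingers move at their own pace and stop on an object; the grip force is fixed at half the most. Time passes only in rows, so rows that do not move let the fingers close. It gives the time, the measured TCP pose, the force, the opening and the grip force at its end, in the units of the state.
- arm.read_state(): the state, without advancing time (a new reading comes with each control period).
- cams.get_image(name): name is "scene" or "top" or "wrist"; returns a dict with "frame" (384x512x3 uint8, blue, green, red), "K" (3x3 intrinsics, pixels), "T" (4x4, takes a point from camera to world coordinates). Camera axes: x right, y up, looking along -z (the intrinsics and any distortion apply to the point x, -y, -z); pixel columns grow to the right and rows downward; lengths in mm; the calibration is good to about 2 mm. The wrist camera is an equidistant fisheye: a pixel r from the principal point sees the ray r / f radians off the axis. A picture is of the moment at which its call begins. There is no depth.
- ticket.job_done(): hands the job in; it is judged then, once.
The state is a dict: "clock": time; "joints": joint angles; "joint_vel": joint speeds; "joint_efforts": joint torques, N m; "position": TCP position; "ee_rot": TCP orientation; "contact_force": force on the tool from outside, world axes, zero at the start; "wrist_torque": the same for the moment, N m; "gripper_width": finger opening in mm; "grasp_force": force on a finger pad.
Only numpy, scipy, OpenCV 4.12 (cv2) and the standard library are available. Lean on these libraries where they do the work, as an engineer would, in place of code of your own. Each camera call takes 0.05 s, during which the arm holds its last target. There are 200 camera calls.

## Task

Put the spare pressure gauge away: hook the wide tilt-out bin by its top lip and tip it fully forward, set the gauge down inside it without dropping it, then push the bin back just until its catch clicks, and let go. Do not force the bin against its stops (25 N is too much). Leave the narrow bin beside it shut and the steel sample cylinder standing.

Things in the scene. Friction and masses are not known exactly. Their poses are not given: they have to be found in the camera images.
- wide_unit: Grey steel shell of the wide bin, 92 deep (x) x 126 wide (y) x 120 mm tall, fixed on a 6 mm rail beside a narrow twin, which may be on either side. Origin: centre of its underside; x points into the unit (its front faces -x), y along its width, z up. Its roof (top at z = 120) begins only at x = -14 mm, so there is an open slot behind the bin's front.
- gas_analyser: Blue box 270 mm tall close behind the bins, fixed. Its near corner is at about x = 0.52, y = -0.07 in the world, between the bins and the gauge: pass it well above 270 mm or on the robot's side.
- wide_pivot (a point): Middle of the wide bin's pivot line, fixed in wide_unit at x = -44, z = 14 mm, along y. A bin point that lies x behind and z above the pivot at tilt 0 is at x cos t - z sin t behind and x sin t + z cos t above it at tilt t.
- wide_bin (a joint): Tilt t of the wide white bin, rad: 0 = front upright, positive = tipped forward, stop at 0.75. Starts ajar at 0.32 to 0.45; a friction hinge (0.06 N m) holds it. Its home tilt is unknown, 0 to 0.16: the catch sits in slots. About 0.13 before home the bin meets the catch; pushing at the lip then takes 6 to 12 N, drops at the click and rises steeply on a stiff buffer. Over 25 N is forcing.
- wide_bin_lip (a point): Middle of the top edge of the wide bin's front, 132 mm above the pivot (x = -4). The front is a plate 124 mm wide, 5 mm thick (x -6.5 to -1.5 mm), topped by an 8 mm thick rounded lip (x -10 to -2). Hook it from behind with shut fingertips 25 mm below the top edge, push it from in front. Axes move with the bin: x back, z up along the front.
- wide_bin_in (a point): Front of the wide bin's floor, mid width, 4 mm above the pivot; moves with the bin: x back along the floor, y along the width, z up the front. The tub inside is 110 mm wide, 68 deep, back wall 45 high. Tipped fully forward, front and floor form an upward-open V, about 105 mm from lip to roof. The gauge is inside with its origin at x -8..80, y -56..56, z -8..85 mm.
- wide_catch_nose (a joint): Lift of the wide bin's spring catch roller, m: about 0 with the bin away or merely resting against it unclicked, up to 0.0045 while the bin rides under it, about 0.0025 when the bin has clicked home.
- narrow_bin (a joint): Tilt of the narrow bin (unit 68 mm wide) beside the wide one, rad: 0 = shut and clicked, positive = tipped forward. Its lip stands 152 mm above the bench.
- spare_gauge: Pressure gauge lying face up on the bench, 0.13 to 0.23 kg: round grey housing 58 mm across, 30 mm high, centred 8 mm from the origin along +x; a brass stem up to 15 mm thick ends 38 mm from the origin along -x, 12 mm above the underside. Origin: on the underside, middle of the 75 mm length; z up. Grip the housing across y.
- sample_cylinder: Steel sample cylinder with a black knob, 41 x 49 x 176 mm, standing loose to the robot's right beside a white bottle with a red cap. Origin: centre of its underside; z up. Leave it standing.

How it is judged:
By the outcome, as a careful person would: the job done as asked, in the order asked, and still so for the second after the job is handed in, with the robot touching nothing.
It also fails if it takes over 72 s, if anything falls off the work surface, if the arm or the gripper's body presses on something with over 40 N, if the wrist force passes 120 N, or if a joint passes its speed limit or range.

## Working session

There is one attempt and no reset: what is moved stays moved. The work goes in short steps, Python scripts to look and compute and a tool call to move; the robot and the scene stay as the last step left them, time stands still between calls to the robot, and variables do not carry over. Pictures are saved under pics/ and viewed, at most 10 in all, crops included, and the job is handed in when it is done.

Besides the shell and the picture viewer there is one more tool, called after "Call:" as name(argument=value, ...) on one line, values as JSON. servo_tool: Moves the arm, as the interface text tells. Its arguments: {"type":"object","properties":{"commands":{"type":"array","items":{"type":"array","items":{"type":"array","items":{"type":"number"}}}}},"required":["commands"]}

```bash
mkdir -p pics; ls; cat > h.py <<'E'
import numpy as np, cv2
from bench import arm,cams,ticket
def ray(im,u,v):
    K=im['K'];T=im['T'];d=np.array([(u-K[0,2])/K[0,0],-(v-K[1,2])/K[1,1],-1.0])
    return T[:3,3],T[:3,:3]@(d/np.linalg.norm(d))
def onz(im,u,v,z):
    o,d=ray(im,u,v);return o+d*(z-o[2])/d[2]
def proj(im,p):
    T=im['T'];c=T[:3,:3].T@(np.array(p)-T[:3,3]);K=im['K']
    return K[0,2]+K[0,0]*c[0]/-c[2],K[1,2]-K[1,1]*c[1]/-c[2]
E
python3 - <<'E'
from h import *
for n in('scene','top'):
    im=cams.get_image(n);np.savez(n+'0.npz',**{k:im[k] for k in('frame','K','T')});cv2.imwrite(f'pics/{n}0.png',cv2.resize(im['frame'],(800,600)))
    print(n,im.keys(),im['K'].round(1).tolist(),im['T'].round(3).tolist())
s=arm.read_state();print(s,arm.grip_point_offset)
E
```

```text
pics
scene dict_keys(['frame', 'K', 'T']) [[460.1, 0.0, 255.9], [0.0, 460.1, 188.7], [0.0, 0.0, 1.0]] [[0.488, 0.663, -0.567, -175.231], [-0.873, 0.378, -0.309, -406.428], [0.01, 0.645, 0.764, 1054.741], [0.0, 0.0, 0.0, 1.0]]
top dict_keys(['frame', 'K', 'T']) [[413.5, 0.0, 260.0], [0.0, 413.5, 190.2], [0.0, 0.0, 1.0]] [[-0.012, 0.986, -0.168, 315.899], [-1.0, -0.011, 0.005, 1.842], [0.003, 0.168, 0.986, 1344.79], [0.0, 0.0, 0.0, 1.0]]
{'clock': 0.1, 'joints': array([ 1.58562918e+00,  3.85525541e-01,  6.78918651e-03, -3.80642196e-04,
       -1.19401376e+00, -2.58592716e-01]), 'joint_vel': array([-0.00049445, -0.00186824,  0.00174624,  0.00036487,  0.00210585,
        0.00015179]), 'joint_efforts': array([-8.93215001e-04, -3.93321884e+01,  1.88928992e+01,  4.19800177e+00,
       -2.59951696e-03,  8.51341984e-07]), 'position': array([150.71541486, 605.99318282, 209.12183399]), 'ee_rot': array([ 9.92572805e-01, -1.21648022e-01, -4.21135632e-05,  9.91886731e-04]), 'contact_force': array([-0.78556192, -0.30959262,  0.24474676]), 'wrist_torque': array([ 0.01703575,  0.02861156, -0.03341917]), 'grasp_force': 0.0, 'gripper_width': 85.10330966231624} 18.700000000000003
```

View pics/scene0.png

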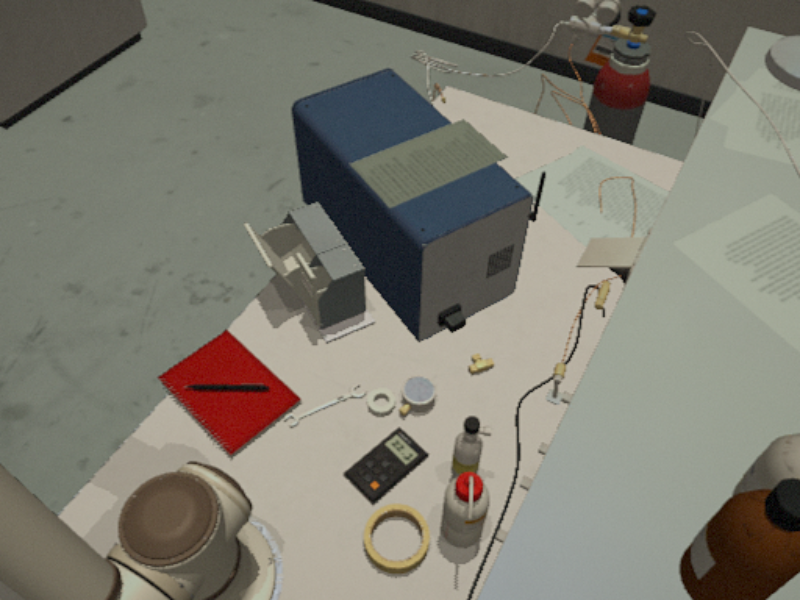

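View pics/top0.png

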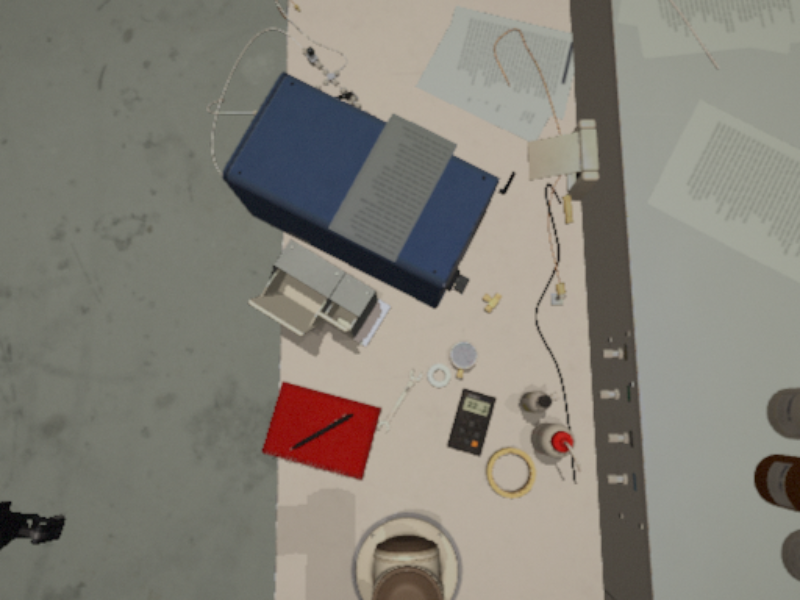

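The top view shows the wide bin's tilted front at about (285,310) with the narrow bin at (355,300). The gauge is at (463,355) with its stem towards the robot, and the cylinder at (540,400). I'll zoom in on the bins.

```bash
python3 - <<'E'
import numpy as np,cv2
a=np.load('top0.npz')['frame'][145:245,150:265];b=np.load('scene0.npz')['frame'][120:230,145:255]
A=cv2.resize(a,None,fx=5,fy=5,interpolation=cv2.INTER_CUBIC);cv2.imwrite('pics/tc.png',A)
B=cv2.resize(b,None,fx=5,fy=5,interpolation=cv2.INTER_CUBIC);cv2.imwrite('pics/sc.png',B)
for n in('top','scene'):
    im=np.load(n+'0.npz')
E
```

```text
(no output)
```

View pics/tc.png

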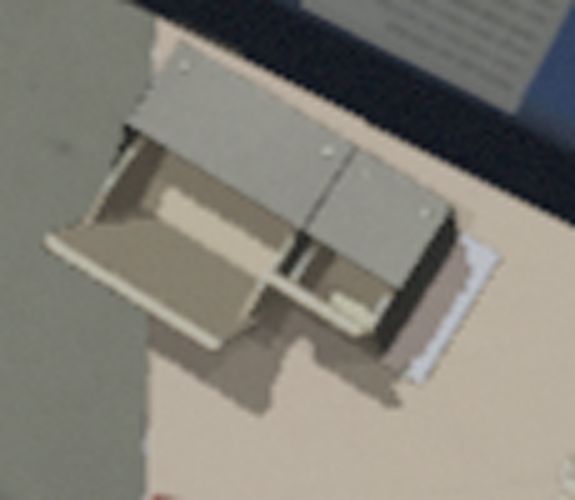

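View pics/sc.png

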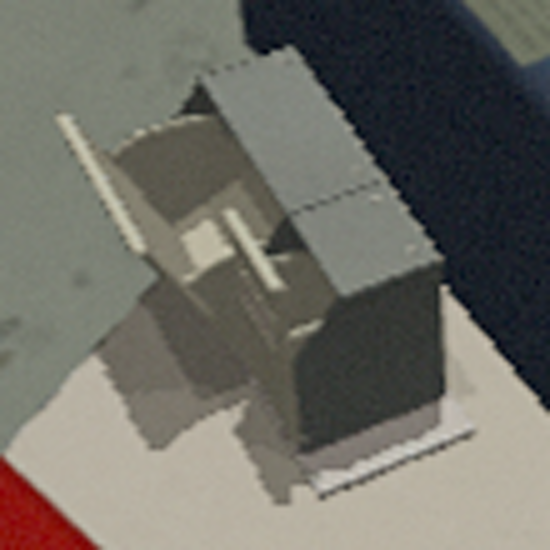

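Top crop: wide roof corners are (130,125), (300,225), (352,150) and (175,40), and the lip runs (47,240) to (218,347). Scene crop: roof (205,78), (283,215), (383,183) and (290,48), lip (62,118) to (140,248).

```bash
python3 - <<'E'
from h import *
t=np.load('top0.npz');s=np.load('scene0.npz')
T=lambda p:(p[0]/5+150-.4,p[1]/5+145-.4); S=lambda p:(p[0]/5+145-.4,p[1]/5+120-.4)
def tri(pt,ps):
    o1,d1=ray(t,*pt);o2,d2=ray(s,*ps)
    A=np.c_[d1,-d2];k=np.linalg.lstsq(A,o2-o1,rcond=None)[0];a=o1+k[0]*d1;b=o2+k[1]*d2
    return (a+b)/2,np.linalg.norm(a-b)
R={}
for n,p,q in(('FL',(130,125),(202,78)),('BL',(175,40),(288,47)),('FM',(300,225),(283,215)),('BM',(352,150),(383,183)),('FR',(405,285),(343,295)),('BR',(455,212),(441,263))):
    R[n]=onz(t,*T(p),126);print(n,R[n].round(1),onz(s,*S(q),126).round(1),[x.round(1) if not np.isscalar(x) else round(x,1) for x in tri(T(p),S(q))])
print('w',np.linalg.norm(R['FL']-R['FM']),np.linalg.norm(R['FL']-R['BL']),np.linalg.norm(R['FR']-R['FM']))
L=tri(T((47,240)),S((62,118)));Rr=tri(T((218,347)),S((140,248)));print(L,Rr,np.linalg.norm(L[0]-Rr[0]))
# narrow lip
print('narrow',tri(T((368,330)),S((280,288))),tri(T((265,278)),S((228,212))))
# gauge: grey disc & brass stem
for im,n,(u,v) in((t,'t',(296,227)),(s,'s',(268,250))):
    f=im['frame'];c=f[v-22:v+22,u-25:u+25];hsv=cv2.cvtColor(c,cv2.COLOR_BGR2HSV).astype(int)
    b,g,r=[c[...,i].astype(int) for i in range(3)]
    for nm,m in(('grey',b>=r-2),('brass',(hsv[...,1]>90)&(hsv[...,2]>60))):
        k,l,st,ce=cv2.connectedComponentsWithStats(m.astype(np.uint8))
        for i in range(1,k):
            if st[i,4]>8:
                uu,vv=ce[i]+[u-25,v-22]
                print(n,nm,st[i],(uu,vv),onz(im,uu,vv,30 if nm=='grey' else 12).round(1))
E
```

```text
FL [589.  249.3 126. ] [590.3 249.4 126. ] [array([588.9, 248.8, 127.3]), np.float64(0.7)]
BL [641.5 223.2 126. ] [637.5 220.6 126. ] [array([643. , 224.5, 120. ]), np.float64(0.5)]
FM [526.7 146.4 126. ] [521.7 147.2 126. ] [array([526.2, 148.3, 121.6]), np.float64(3.8)]
BM [572.1 115.5 126. ] [570.2 112.2 126. ] [array([573.6, 115.4, 121.2]), np.float64(1.4)]
FR [489.8  83.6 126. ] [488.3  86.3 126. ] [array([488.7,  84.7, 126.9]), np.float64(3.0)]
BR [533.6  53.7 126. ] [534.4  52.6 126. ] [array([534. ,  53.1, 125.9]), np.float64(1.4)]
w 120.34060247004443 58.63756646211306 72.83032511813508
(array([518.44321854, 295.75204631, 131.6550539 ]), np.float64(0.2941617190843477)) (array([452.39231857, 191.90347182, 140.2950245 ]), np.float64(0.15872178782334234)) 123.37705176646658
narrow (array([459.55982603, 104.207099  , 150.00798314]), np.float64(1.952615921839657)) (array([492.7463523 , 163.15422173, 146.33648034]), np.float64(2.5635778133075497))
t grey [ 18  14  16  16 174] (np.float64(296.2413793103448), np.float64(226.25862068965517)) [ 422.  -118.6   30. ]
t brass [22 31  3  6 14] (np.float64(293.92857142857144), np.float64(238.42857142857144)) [ 384.5 -111.8   12. ]
s grey [ 16  13  18  16 221] (np.float64(267.6606334841629), np.float64(248.84615384615384)) [ 420.2 -119.9   30. ]
s brass [13 30  7  8 30] (np.float64(258.96666666666664), np.float64(261.8)) [ 384.3 -114.    12. ]
```

Two views agree on these values:

| Item | Estimate |
|---|---|
| Unit yaw | about -31.8° |
| Pivot | about (532,214,20) |
| Bin tilt t | about 0.40 |
| Lip width | 123 mm (expected 124) |
| Gauge housing | (421,-119) |
| Gauge stem direction | 171° |

Next: align the tool with the unit, shut the fingers and go above the slot behind the front.

Call:
servo_tool(commands=[[[255, 0, 0, 0, 0, 0, 5.9], [255, 0, 0, 0, 0, 0, 5.9], [255, 0, 0, 0, 0, 0, 6], [255, 0.0337, 0.0088, 0, 0, 0, 0], [255, 0.0337, 0.0088, 0, 0, 0, 0], [255, 0.0337, 0.0088, 0, 0, 0, 0], [255, 0.0337, 0.0088, 0, 0, 0, 0], [255, 0.0337, 0.0088, 0, 0, 0, 0], [255, 0.0337, 0.0088, 0, 0, 0, 0], [255, 0.0337, 0.0088, 0, 0, 0, 0]]])

```text
clock: 0.93
position: [319.7, 428.3, 209.8]
ee_rot: [0.962, -0.274, -0.0, 0.0]
contact_force: [-0.0, 0.2, -0.2]
gripper_width: 0.1
grasp_force: 0.0
```

Call:
servo_tool(commands=[[[255, 0.0337, 0.0088, 0, 0, 0, 0], [255, 0.0337, 0.0088, 0, 0, 0, 0], [255, 0.0337, 0.0088, 0, 0, 0, 0], [255, 0.0337, 0.0088, 0, 0, 0, 0], [255, 0.0337, 0.0088, 0, 0, 0, 0], [255, 0.0337, 0.0088, 0, 0, 0, 0], [255, 0.0337, 0.0088, 0, 0, 0, 0], [255, 0.0337, 0.0088, 0, 0, 0, 0], [255, 0, 0, 0.01, 0, 0, 0], [255, 0, 0, 0, 0, 0, 0]]])

```text
clock: 1.77
position: [510.8, 226.0, 197.7]
ee_rot: [0.961, -0.276, -0.002, 0.002]
contact_force: [-0.2, -0.6, -0.4]
gripper_width: -0.1
grasp_force: 0.0
```

```bash
cat >> h.py <<'E'
from scipy.spatial.transform import Rotation as Ro
P=np.array([531.7,214.3,20.]);ux=np.array([.850,-.527,0]);uy=np.array([.527,.850,0]);uz=np.array([0,0,1.])
U=lambda p:np.array([(p-P)@ux,(p-P)@uy,(p-P)[2]])   # pivot-relative unit coords
def st():
    s=arm.read_state();R=Ro.from_quat(s['ee_rot']).as_matrix()
    print('t',round(s['clock'],2),'pos',s['position'].round(1),'U',U(s['position']).round(1),'w',round(s['gripper_width'],1),'yaw',np.degrees(np.arctan2(R[1,0],R[0,0])).round(1),'z',R[:,2].round(3))
    F=s['contact_force'];print('F',F.round(1),'FU',(F@ux).round(1),(F@uy).round(1),F[2].round(1));return s,R
E
python3 - <<'E'
from h import *
st()
im=cams.get_image('wrist');print(im['K'].round(1).tolist(),im['T'].round(2).tolist());cv2.imwrite('pics/w1.png',cv2.resize(im['frame'],(800,600)))
E
```

```text
t 1.77 pos [510.8 226.  197.7] U [-23.9  -1.  177.7] w -0.1 yaw -32.0 z [-0.004 -0.002 -1.   ]
F [-0.2 -0.6 -0.4] FU 0.1 -0.6 -0.4
[[297.3, 0.0, 255.3], [0.0, 297.3, 188.6], [0.0, 0.0, 1.0]] [[-0.53, 0.82, 0.23, 571.33], [-0.85, -0.51, -0.14, 188.81], [0.0, -0.27, 0.96, 362.71], [0.0, 0.0, 0.0, 1.0]]
```

View pics/w1.png

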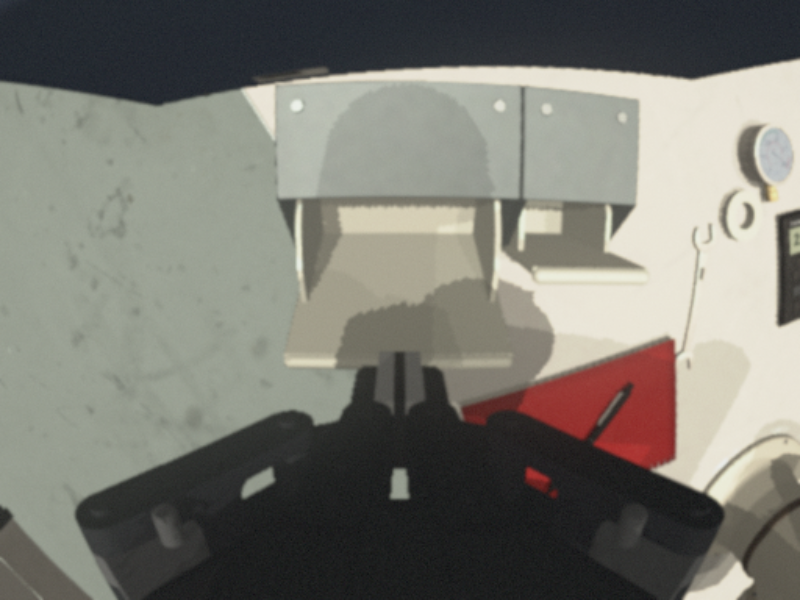

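The wrist view shows the roof's front edge at row 199 (cols 278 to 522), the lip at row about 360 (cols 285 to 512), and the gauge at (772,155) with its stem at (770,192). I'll check these by casting rays.

```bash
cat >> h.py <<'E'
def fray(im,u,v):
    K=im['K'];T=im['T'];d=np.array([u-K[0,2],v-K[1,2]]);r=np.linalg.norm(d);th=r/K[0,0]
    c=np.array([d[0]/r*np.sin(th),-d[1]/r*np.sin(th),-np.cos(th)]);return T[:3,3],T[:3,:3]@c
def fz(im,u,v,z):
    o,d=fray(im,u,v);return o+d*(z-o[2])/d[2]
E
python3 - <<'E'
from h import *
im=cams.get_image('wrist');np.savez('w1.npz',**im);k=.64
for u,v,z in((277,199,126),(521,199,126),(637,205,126),(276,88,126),(521,88,126),(285,360,140),(512,360,140)):
    p=fz(im,u*k,v*k,z);print(p.round(1),U(p).round(1))
print(fz(im,772*k,155*k,30).round(1),fz(im,770*k,192*k,12).round(1))
E
```

```text
[590.8 251.6 126. ] [ 30.6  62.9 106. ]
[523.7 143.8 126. ] [ 30.4 -64.2 106. ]
[487.2  84.7 126. ] [  30.5 -133.6  106. ]
[640.3 220.4 126. ] [ 89.1  62.4 106. ]
[573.9 113.6 126. ] [ 88.9 -63.4 106. ]
[518.1 294.  140. ] [-53.6  60.6 120. ]
[453.8 190.8 140. ] [-53.9 -61.  120. ]
[ 423.1 -116.3   30. ] [ 384.5 -113.9   12. ]
```

Call:
servo_tool(commands=[[[255, 0, 0, 0.02, 0, 0, 0], [255, 0, 0, 0.02, 0, 0, 0], [255, 0, 0, 0, 0, 0, 0]]])

```text
clock: 2.12
position: [508.1, 227.9, 156.8]
ee_rot: [0.962, -0.273, -0.003, 0.003]
contact_force: [-0.8, 0.2, -0.9]
gripper_width: 0.1
grasp_force: 0.0
```

The geometry is confirmed to within about 1 mm. Descending behind the front.

Call:
servo_tool(commands=[[[255, 0.002, 0, 0.012, 0, 0, 0], [255, 0.002, 0, 0.012, 0, 0, 0], [255, 0, 0, 0.013, 0, 0, 0], [255, 0, 0, 0, 0, 0, 0]]])

```text
clock: 2.45
position: [513.0, 226.3, 121.8]
ee_rot: [0.962, -0.273, -0.001, 0.001]
contact_force: [-0.3, 0.3, -0.8]
gripper_width: 0.0
grasp_force: 0.0
```

Call:
servo_tool(commands=[[[255, -0.005, 0, 0, 0, 0, 0], [255, -0.005, 0, 0, 0, 0, 0], [255, 0, 0, 0, 0, 0, 0]]])

```text
clock: 2.7
position: [505.7, 232.4, 124.5]
ee_rot: [0.962, -0.273, 0.001, -0.001]
contact_force: [0.2, 0.4, -0.7]
gripper_width: -0.2
grasp_force: 0.0
```

```bash
python3 -c "
from h import *
st()"
```

```text
t 2.7 pos [505.7 232.4 124.5] U [-31.7   1.7 104.5] w -0.2 yaw -31.7 z [ 0.002  0.001 -1.   ]
F [ 0.2  0.4 -0.7] FU -0.0 0.5 -0.7
```

Call:
servo_tool(commands=[[[255, -0.005, 0, 0.004, 0, 0, 0], [255, -0.005, 0, 0.004, 0, 0, 0], [255, -0.005, 0, 0.004, 0, 0, 0], [255, -0.004, 0, 0.004, 0, 0, 0], [255, -0.004, 0, 0.004, 0, 0, 0], [255, 0, 0, 0, 0, 0, 0]]])

```text
clock: 3.2
position: [485.2, 243.3, 102.0]
ee_rot: [0.962, -0.273, -0.001, 0.001]
contact_force: [-0.1, -0.1, 0.1]
gripper_width: 0.1
grasp_force: 0.0
```

```bash
python3 -c "
from h import *
st()"
```

```text
t 3.2 pos [485.2 243.3 102. ] U [-54.8   0.1  82. ] w 0.1 yaw -31.7 z [-0.002 -0.001 -1.   ]
F [-0.1 -0.1  0.1] FU 0.0 -0.1 0.1
```

Only a few mm to go. I'll move in small steps and watch the force.

Call:
servo_tool(commands=[[[255, -0.003, 0, 0.001, 0, 0, 0], [255, -0.002, 0, 0.001, 0, 0, 0], [255, 0, 0, 0, 0, 0, 0]]])

```text
clock: 3.45
position: [481.9, 246.1, 100.9]
ee_rot: [0.962, -0.274, -0.0, 0.0]
contact_force: [-0.8, 0.1, -0.7]
gripper_width: -0.1
grasp_force: 0.0
```

Call:
servo_tool(commands=[[[255, -0.002, 0, 0.001, 0, 0, 0], [255, -0.001, 0, 0, 0, 0, 0], [255, 0, 0, 0, 0, 0, 0]]])

```text
clock: 3.7
position: [479.5, 247.7, 100.1]
ee_rot: [0.962, -0.274, -0.0, -0.0]
contact_force: [-0.5, -0.4, -0.2]
gripper_width: 0.0
grasp_force: 0.0
```

```bash
python3 -c "
from h import *
st()
im=cams.get_image('wrist');cv2.imwrite('pics/w2.png',cv2.resize(im['frame'],(800,600)));np.savez('w2.npz',**im)"
```

```text
t 3.7 pos [479.5 247.7 100.1] U [-61.9   0.9  80.1] w 0.0 yaw -31.8 z [-0.  0. -1.]
F [-0.5 -0.4 -0.2] FU -0.2 -0.6 -0.2
```

View pics/w2.png

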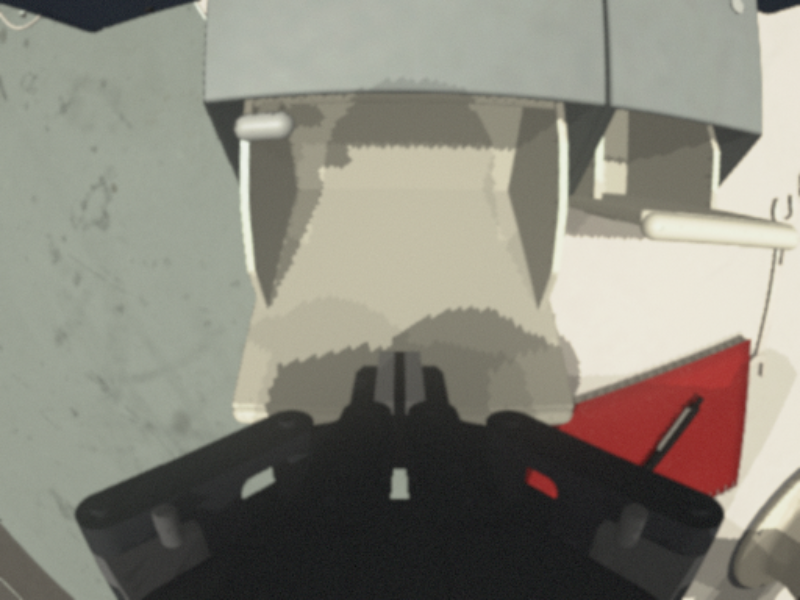

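The bin has tipped forward with the lip at row about 410. The catch roller shows at (263,125). There's no stop force yet, so I'll continue.

Call:
servo_tool(commands=[[[255, -0.002, 0, 0.0015, 0, 0, 0], [255, -0.001, 0, 0.0015, 0, 0, 0], [255, 0, 0, 0, 0, 0, 0]]])

```text
clock: 4.0
position: [476.8, 249.2, 96.8]
ee_rot: [0.962, -0.274, -0.0, 0.0]
contact_force: [0.7, -1.3, 0.6]
gripper_width: -0.0
grasp_force: 0.0
```

Call:
servo_tool(commands=[[[255, -0.002, 0, 0.001, 0, 0, 0], [255, 0, 0, 0, 0, 0, 0]]])

```text
clock: 4.17
position: [475.1, 250.3, 95.9]
ee_rot: [0.962, -0.274, -0.0, 0.0]
contact_force: [0.2, 0.1, -0.0]
gripper_width: -0.0
grasp_force: 0.0
```

```bash
python3 -c "
from h import *
st()
im=np.load('w2.npz')
for t in(.6,.65,.7,.75):
    c,s=np.cos(t),np.sin(t);z=132*c-4*s
    print(t,'model lip X',round(-4*c-132*s,1),'seen',U(fz(im,245*.64,410*.64,20+z))[0].round(1))"
```

```text
t 4.17 pos [475.1 250.3  95.9] U [-67.1   0.7  75.9] w -0.0 yaw -31.8 z [-0. -0. -1.]
F [ 0.2  0.1 -0. ] FU 0.1 0.2 -0.0
0.6 model lip X -77.8 seen -73.0
0.65 model lip X -83.1 seen -75.4
0.7 model lip X -88.1 seen -77.9
0.75 model lip X -92.9 seen -80.6
```

Call:
servo_tool(commands=[[[255, -0.002, 0, 0.0015, 0, 0, 0], [255, -0.002, 0, 0.0015, 0, 0, 0], [255, 0, 0, 0, 0, 0, 0]]])

```text
clock: 4.42
position: [471.5, 252.4, 92.7]
ee_rot: [0.962, -0.274, -0.0, 0.0]
contact_force: [-0.0, 0.5, 0.1]
gripper_width: -0.1
grasp_force: 0.0
```

Call:
servo_tool(commands=[[[255, -0.002, 0, 0.0015, 0, 0, 0], [255, -0.001, 0, 0.001, 0, 0, 0], [255, 0, 0, 0, 0, 0, 0]]])

```text
clock: 4.67
position: [469.1, 253.9, 90.3]
ee_rot: [0.962, -0.274, -0.0, 0.0]
contact_force: [-0.7, -0.5, 0.4]
gripper_width: 0.1
grasp_force: 0.0
```

```bash
python3 -c "
from h import *
st()
im=cams.get_image('wrist');cv2.imwrite('pics/w3.png',im['frame'][160:384,100:400]);np.savez('w3.npz',**im)
g=im['frame'].astype(int).sum(2)/3
for c in (150,156,162,355,361):print(c,g[225:300:2,c].astype(int).tolist())"
```

```text
t 4.67 pos [469.1 253.9  90.3] U [-74.1   0.7  70.3] w 0.1 yaw -31.8 z [-0. -0. -1.]
F [-0.7 -0.5  0.4] FU -0.3 -0.8 0.4
150 [151, 152, 149, 151, 150, 149, 151, 152, 151, 160, 163, 170, 174, 180, 180, 185, 193, 211, 191, 202, 201, 168, 147, 148, 148, 129, 67, 51, 50, 49, 47, 49, 47, 45, 47, 38, 39, 50]
156 [181, 188, 189, 188, 188, 188, 190, 189, 188, 189, 187, 187, 188, 190, 186, 187, 190, 207, 203, 216, 222, 214, 183, 143, 107, 50, 50, 51, 49, 47, 49, 46, 44, 46, 42, 40, 43, 48]
162 [173, 179, 183, 189, 189, 186, 189, 189, 188, 188, 189, 186, 188, 189, 188, 189, 187, 206, 200, 213, 222, 216, 184, 87, 47, 45, 49, 48, 46, 49, 46, 47, 46, 46, 46, 51, 46, 46]
355 [133, 138, 140, 140, 139, 137, 138, 139, 139, 137, 136, 136, 138, 137, 138, 137, 137, 142, 141, 148, 157, 156, 143, 84, 44, 36, 34, 36, 35, 31, 32, 30, 35, 30, 31, 34, 32, 36]
361 [142, 139, 141, 138, 139, 138, 137, 139, 139, 140, 138, 140, 137, 136, 136, 136, 139, 143, 143, 148, 156, 155, 135, 65, 55, 64, 43, 35, 37, 38, 35, 30, 35, 28, 33, 33, 33, 27]
```

```bash
python3 -c "
from h import *
im=np.load('w3.npz')
for t in(.55,.6,.65,.7,.75):
    c,s=np.cos(t),np.sin(t)
    f=lambda x,z:(x*c-z*s,x*s+z*c)
    print(t,[(round(f(x,z)[0],1),U(fz(im,158,r,20+f(x,z)[1]))[0].round(1)) for x,z,r in((-2,130,257.5),(-4,132,263),(-10,128,270))])
W=np.load('w1.npz');print(W['T'][:3,3]-[510.8,226,197.7],im['T'][:3,3]-[469.1,253.9,90.3])"
```

```text
0.55 [(np.float64(-69.7), np.float64(-74.7)), (np.float64(-72.4), np.float64(-77.5)), (np.float64(-75.4), np.float64(-85.8))]
0.6 [(np.float64(-75.1), np.float64(-76.7)), (np.float64(-77.8), np.float64(-79.7)), (np.float64(-80.5), np.float64(-88.2))]
0.65 [(np.float64(-80.3), np.float64(-78.9)), (np.float64(-83.1), np.float64(-82.1)), (np.float64(-85.4), np.float64(-90.8))]
0.7 [(np.float64(-85.3), np.float64(-81.3)), (np.float64(-88.1), np.float64(-84.7)), (np.float64(-90.1), np.float64(-93.6))]
0.75 [(np.float64(-90.1), np.float64(-83.8)), (np.float64(-92.9), np.float64(-87.3)), (np.float64(-94.6), np.float64(-96.5))]
[ 60.14820649 -36.13330237 165.8615035 ] [ 60.11324968 -37.20159744 165.17111731]
```

View pics/w3.png

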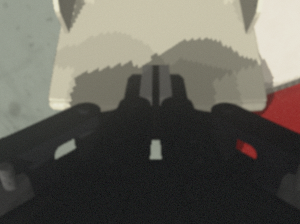

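```bash
python3 -c "
from h import *
im=np.load('w3.npz')
def fp(im,p):
    c=im['T'][:3,:3].T@(p-im['T'][:3,3]);K=im['K'];th=np.arctan2(np.hypot(c[0],c[1]),-c[2]);a=np.arctan2(-c[1],c[0]);r=K[0,0]*th
    return (K[0,2]+r*np.cos(a)).round(1),(K[1,2]+r*np.sin(a)).round(1)
W=lambda X,Y,Z:P+X*ux+Y*uy+Z*uz
print('tcp',fp(im,np.array([469.1,253.9,90.3])), 'gp',fp(im,np.array([469.1,253.9,109])))
for t in(.6,.65,.7,.75):
    c,s=np.cos(t),np.sin(t);f=lambda x,y,z:fp(im,W(x*c-z*s,y,x*s+z*c))
    print(t,'lipL',f(-4,62,132),'lipR',f(-4,-62,132),'backwalltop',f(68,0,49),'sidefront',f(0,55,50))
print('roof',fp(im,W(30,63,106)),fp(im,W(30,-63,106)))
cv2.imwrite('pics/w3f.png',cv2.resize(im['frame'],(800,600)))
st()
a=cams.get_image('top')['frame'][145:245,150:265];b=cams.get_image('scene')['frame'][120:230,145:255]
cv2.imwrite('pics/both3.png',np.hstack([cv2.resize(x,(400,400),interpolation=cv2.INTER_CUBIC) for x in(a,b)]))
"
```

```text
tcp (np.float64(255.5), np.float64(226.9)) gp (np.float64(255.5), np.float64(240.4))
0.6 lipL (np.float64(138.0), np.float64(258.7)) lipR (np.float64(375.2), np.float64(258.6)) backwalltop (np.float64(256.9), np.float64(47.1)) sidefront (np.float64(174.8), np.float64(145.6))
0.65 lipL (np.float64(142.1), np.float64(263.5)) lipR (np.float64(371.1), np.float64(263.5)) backwalltop (np.float64(256.9), np.float64(53.9)) sidefront (np.float64(175.5), np.float64(148.2))
0.7 lipL (np.float64(146.0), np.float64(267.5)) lipR (np.float64(367.1), np.float64(267.5)) backwalltop (np.float64(256.9), np.float64(61.1)) sidefront (np.float64(176.2), np.float64(150.7))
0.75 lipL (np.float64(149.7), np.float64(270.7)) lipR (np.float64(363.3), np.float64(270.7)) backwalltop (np.float64(256.9), np.float64(68.6)) sidefront (np.float64(176.9), np.float64(153.0))
roof (np.float64(120.0), np.float64(42.0)) (np.float64(393.7), np.float64(42.6))
t 4.72 pos [469.2 253.9  90.4] U [-74.    0.8  70.4] w -0.1 yaw -31.8 z [-0. -0. -1.]
F [ 0.2 -0.8 -0.1] FU 0.6 -0.6 -0.1
```

View pics/both3.png

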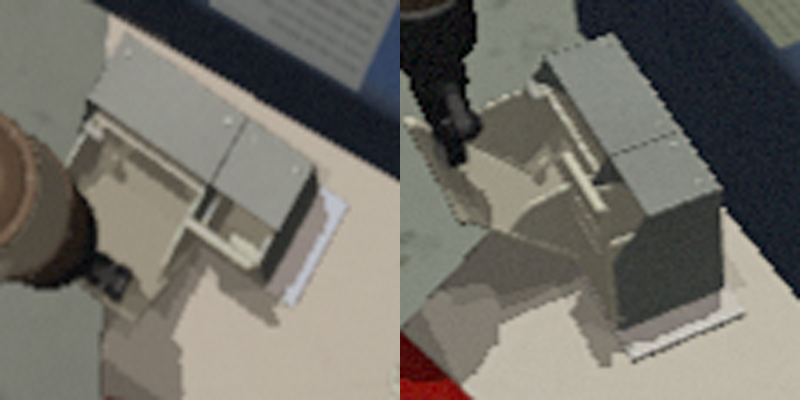

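The right half (scene) shows the fingertip still on the front's inside, with the bin nearly fully tipped. I'll continue pulling until the stop is felt.

Call:
servo_tool(commands=[[[255, -0.0015, 0, 0.0005, 0, 0, 0], [255, -0.0015, 0, 0.0005, 0, 0, 0], [255, 0, 0, 0, 0, 0, 0]]])

```text
clock: 5.07
position: [466.7, 255.5, 89.5]
ee_rot: [0.962, -0.274, -0.0, 0.0]
contact_force: [-0.6, 0.2, -0.2]
gripper_width: 0.2
grasp_force: 0.0
```

Call:
servo_tool(commands=[[[255, -0.0015, 0, 0.0005, 0, 0, 0], [255, -0.001, 0, 0, 0, 0, 0], [255, 0, 0, 0, 0, 0, 0]]])

```text
clock: 5.32
position: [465.3, 256.7, 89.4]
ee_rot: [0.962, -0.273, 0.001, -0.0]
contact_force: [2.6, -2.6, 0.5]
gripper_width: 0.1
grasp_force: 1.5
```

```bash
python3 -c "
from h import *
st()
im=cams.get_image('wrist');np.savez('w4.npz',**im)
g=im['frame'].astype(int).sum(2)/3
for c in (156,162,355):print(c,g[249:300:2,c].astype(int).tolist())
print(g[264,130:175].astype(int).tolist(),g[264,345:390].astype(int).tolist())"
```

```text
t 5.32 pos [465.3 256.7  89.4] U [-78.8   1.1  69.4] w 0.1 yaw -31.7 z [ 0.001 -0.    -1.   ]
F [ 2.6 -2.6  0.5] FU 3.6 -0.8 0.5
156 [190, 188, 195, 207, 204, 220, 216, 207, 166, 144, 145, 144, 106, 51, 47, 48, 46, 46, 43, 44, 40, 45, 43, 47, 48, 46]
162 [190, 189, 192, 207, 203, 216, 218, 212, 177, 146, 139, 78, 49, 51, 49, 47, 46, 45, 44, 44, 38, 41, 47, 45, 45, 46]
355 [137, 137, 137, 143, 144, 151, 157, 154, 132, 65, 54, 53, 47, 37, 38, 34, 35, 36, 34, 33, 30, 32, 25, 32, 35, 31]
[145, 146, 148, 147, 148, 147, 148, 148, 147, 148, 148, 147, 148, 148, 147, 149, 145, 146, 146, 149, 147, 148, 158, 167, 179, 190, 194, 194, 193, 198, 198, 199, 200, 201, 204, 200, 190, 181, 179, 179, 175, 159, 126, 106, 99] [151, 153, 151, 152, 152, 152, 151, 148, 150, 149, 150, 150, 151, 149, 147, 147, 139, 128, 109, 83, 63, 57, 55, 57, 56, 70, 79, 81, 83, 83, 82, 81, 78, 82, 82, 82, 81, 83, 81, 81, 81, 80, 80, 81, 83]
```

Stop contact: 3.6 N where the hinge alone takes about 0.6 N. A last small nudge, then retreat.

Call:
servo_tool(commands=[[[255, -0.0006, 0, 0, 0, 0, 0], [255, 0, 0, 0, 0, 0, 0]]])

```text
clock: 5.53
position: [465.1, 256.9, 89.6]
ee_rot: [0.962, -0.274, 0.001, -0.0]
contact_force: [4.8, -3.4, 0.1]
gripper_width: 0.2
grasp_force: 2.3
```

Call:
servo_tool(commands=[[[255, 0.006, 0, 0, 0, 0, 0], [255, 0.006, 0, -0.01, 0, 0, 0], [255, 0, 0, -0.04, 0, 0, 0], [255, 0, 0, -0.04, 0, 0, 0], [255, 0, 0, -0.04, 0, 0, 0], [255, 0, 0, -0.03, 0, 0, 0], [0, 0, 0, 0, 0, 0, 6], [0, 0, 0, 0, 0, 0, 6], [0, 0, 0, 0, 0, 0, 6], [0, 0, 0, 0, 0, 0, 4.5]]])

```text
clock: 6.37
position: [473.9, 251.0, 248.9]
ee_rot: [0.889, -0.458, -0.001, -0.0]
contact_force: [-0.6, -0.7, 0.1]
gripper_width: 48.0
grasp_force: 0.0
```

```bash
python3 -c "
from h import *
s,R=st()
d=np.array([422,-118,120])-s['position'];print('tool delta',(R.T@d).round(1))"
```

```text
t 6.37 pos [473.9 251.  248.9] U [-68.4   0.7 228.9] w 48.0 yaw -54.6 z [-0.001  0.001 -1.   ]
F [-0.6 -0.7  0.1] FU -0.1 -0.9 0.1
tool delta [270.6 256.2 128.7]
```

Call:
servo_tool(commands=[[[0, 0.0271, 0.0256, 0, 0, 0, 0], [0, 0.0271, 0.0256, 0, 0, 0, 0], [0, 0.0271, 0.0256, 0, 0, 0, 0], [0, 0.0271, 0.0256, 0, 0, 0, 0], [0, 0.0271, 0.0256, 0, 0, 0, 0], [0, 0.0271, 0.0256, 0, 0, 0, 0], [0, 0.0271, 0.0256, 0, 0, 0, 0], [0, 0.0271, 0.0256, 0, 0, 0, 0], [0, 0.0271, 0.0256, 0, 0, 0, 0], [0, 0.0271, 0.0256, 0, 0, 0, 0]]])

```text
clock: 7.2
position: [424.0, -119.9, 249.1]
ee_rot: [0.89, -0.456, -0.0, -0.001]
contact_force: [0.4, -0.3, -0.4]
gripper_width: 85.7
grasp_force: 0.0
```

Call:
servo_tool(commands=[[[0, 0, 0, 0.03, 0, 0, 0], [0, 0, 0, 0.03, 0, 0, 0], [0, 0, 0, 0.03, 0, 0, 0], [0, 0, 0, 0.03, 0, 0, 0], [0, 0, 0, 0, 0, 0, 0]]])

```text
clock: 7.62
position: [420.0, -118.5, 123.9]
ee_rot: [0.889, -0.457, -0.006, 0.002]
contact_force: [-1.0, 0.7, 0.6]
gripper_width: 85.8
grasp_force: 0.0
```

```bash
python3 -c "
from h import *
s,R=st()
im=cams.get_image('wrist');np.savez('w5.npz',**im);cv2.imwrite('pics/w5.png',cv2.resize(im['frame'],(800,600)))"
```

```text
t 7.62 pos [ 420.  -118.5  123.9] U [  80.4 -341.7  103.9] w 85.8 yaw -54.4 z [-0.013  0.002 -1.   ]
F [-1.   0.7  0.6] FU -1.2 0.1 0.6
```

View pics/w5.png

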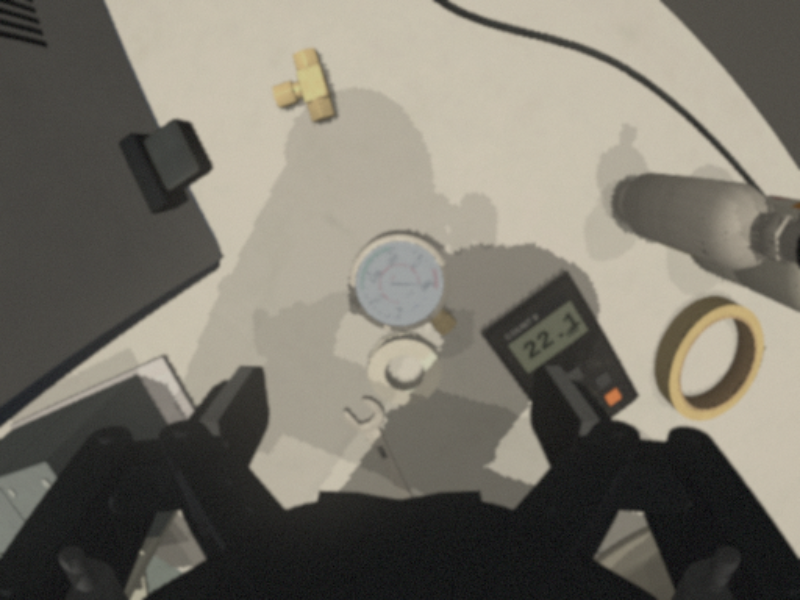

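The housing's top face is at about (400,282) and the stem tip at (444,320), diagonal to the fingers as planned. The washer is clear of both fingers.

```bash
python3 -c "
from h import *
s,R=st();im=np.load('w5.npz');k=.64
c=fz(im,400*k,282*k,30);q=fz(im,444*k,320*k,12);print(c.round(1),q.round(1),np.degrees(np.arctan2(*(q-c)[1::-1])))
for p in((357,282),(444,282)):print(fz(im,p[0]*k,p[1]*k,30).round(1))
print('delta',(R.T@(np.array([c[0],c[1],6])-s['position'])).round(1))"
```

```text
t 7.67 pos [ 422.4 -118.7  126.9] U [  82.6 -340.6  106.9] w 85.6 yaw -54.3 z [-0.008  0.    -1.   ]
F [-0.8 -0.3  0.5] FU -0.6 -0.7 0.5
[ 421.8 -122.2   30. ] [ 381.7 -114.5   12. ] 169.03875136403965
[ 442.  -107.9   30. ]
[ 401.1 -137.    30. ]
delta [  3.    1.8 120.9]
```

Call:
servo_tool(commands=[[[0, 0.002, 0.001, 0.03, 0, 0, 0], [0, 0, 0, 0.03, 0, 0, 0], [0, 0, 0, 0.03, 0, 0, 0], [0, 0, 0, 0.015, 0, 0, 0], [0, 0, 0, 0.01, 0, 0, 0], [0, 0, 0, 0, 0, 0, 0], [0, 0, 0, 0, 0, 0, 0]]])

```text
clock: 8.25
position: [426.9, -120.7, 15.3]
ee_rot: [0.89, -0.456, 0.001, -0.0]
contact_force: [0.3, 0.1, 1.4]
gripper_width: 85.2
grasp_force: 0.0
```

```bash
python3 -c "
from h import *
s,R=st()"
```

```text
t 8.25 pos [ 426.9 -120.7   15.3] U [  87.5 -339.9   -4.7] w 85.2 yaw -54.2 z [ 0.002 -0.    -1.   ]
F [0.3 0.1 1.4] FU 0.2 0.3 1.4
```

Call:
servo_tool(commands=[[[0, -0.003, 0.004, 0.005, 0, 0, 0], [0, 0, 0, 0.004, 0, 0, 0], [0, 0, 0, 0, 0, 0, 0], [60, 0, 0, 0, 0, 0, 0], [70, 0, 0, 0, 0, 0, 0], [90, 0, 0, 0, 0, 0, 0], [120, 0, 0, 0, 0, 0, 0], [255, 0, 0, 0, 0, 0, 0], [255, 0, 0, 0, 0, 0, 0], [255, 0, 0, 0, 0, 0, 0]]])

```text
clock: 9.08
position: [424.5, -121.1, 9.0]
ee_rot: [0.891, -0.455, 0.004, -0.001]
contact_force: [-0.4, 4.2, 27.0]
gripper_width: 9.5
grasp_force: 14.4
```

```bash
python3 -c "
from h import *
s,R=st();print(s['grasp_force'])"
```

```text
t 9.08 pos [ 424.5 -121.1    9. ] U [  85.7 -341.6  -11. ] w 9.5 yaw -54.1 z [ 0.008 -0.001 -1.   ]
F [-0.4  4.2 27. ] FU -2.6 3.4 27.0
14.419612592246267
```

The fingers closed past the housing and pressed down on something. Opening, rising and looking.

Call:
servo_tool(commands=[[[0, 0, 0, -0.002, 0, 0, 0], [0, 0, 0, 0, 0, 0, 0], [0, 0, 0, 0, 0, 0, 0], [0, 0, 0, 0, 0, 0, 0], [0, 0, 0, -0.02, 0, 0, 0], [0, 0, 0, -0.03, 0, 0, 0], [0, 0, 0, -0.03, 0, 0, 0], [0, 0, 0, -0.03, 0, 0, 0], [0, 0, 0, 0, 0, 0, 0]]])

```text
clock: 9.83
position: [423.9, -121.0, 121.9]
ee_rot: [0.89, -0.455, 0.005, -0.002]
contact_force: [0.6, 0.6, -0.5]
gripper_width: 85.4
grasp_force: 0.0
```

```bash
python3 -c "
from h import *
s,R=st()
im=cams.get_image('wrist');np.savez('w6.npz',**im);cv2.imwrite('pics/w6.png',cv2.resize(im['frame'],(800,600)))"
```

```text
t 9.83 pos [ 423.9 -121.   121.9] U [  85.  -341.8  101.9] w 85.4 yaw -54.2 z [ 0.01  -0.001 -1.   ]
F [ 0.6  0.6 -0.5] FU 0.2 0.8 -0.5
```

View pics/w6.png

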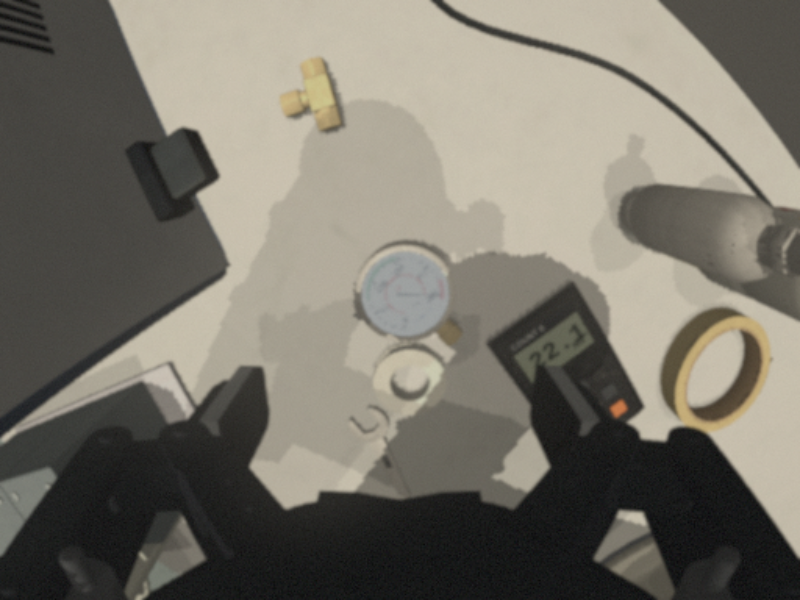

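The gauge looks unmoved at about (403,293). I've used all ten views, so I'll work from numbers from here: check where the gauge is relative to the tool in the picture.

```bash
python3 - <<'E'
from h import *
def fp(im,p):
    c=im['T'][:3,:3].T@(np.array(p,float)-im['T'][:3,3]);K=im['K'];th=np.arctan2(np.hypot(c[0],c[1]),-c[2]);a=np.arctan2(-c[1],c[0]);r=K[0,0]*th
    return (K[0,2]+r*np.cos(a)).round(1),(K[1,2]+r*np.sin(a)).round(1)
s,R=st();im=np.load('w6.npz');k=.64;p=s['position']
c=fz(im,403*k,293*k,30);q=fz(im,450*k,333*k,12);w=fz(im,410*k,372*k,8);print('gauge',c.round(1),'stem',q.round(1),'washer',w.round(1))
print('washer in tool',(R.T@(w-p)).round(1),'gauge in tool',(R.T@(c-p)).round(1))
for h in(0,19,30):
    print('TCP axis at open tips y±',[np.array(fp(im,p+R@[0,y,-h]))/k for y in(-42.5,0,42.5)])
# same for scene & top
for n in('scene','top'):
    m=cams.get_image(n);f=m['frame'];b,g,r=[f[...,i].astype(int) for i in range(3)]
    u,v=map(int,proj(m,c));print(n,'proj',u,v)
    x=slice(v-20,v+20),slice(u-22,u+22)
    M=((b>=r-2)&(b+g+r>220))[x].astype(np.uint8);kk,l,S,C=cv2.connectedComponentsWithStats(M)
    print([(S[i].tolist(),(C[i]+[u-22,v-20]).round(1),onz(m,*(C[i]+[u-22,v-20]),30).round(1)) for i in range(1,kk) if S[i,4]>25])
E
```

```text
t 9.88 pos [ 422.1 -120.7  119.4] U [  83.4 -342.5   99.4] w 85.6 yaw -54.3 z [ 0.006  0.    -1.   ]
F [ 0.8 -0.2 -0.4] FU 0.8 0.2 -0.4
gauge [ 423. -121.   30.] stem [ 380.6 -113.3   12. ] washer [384.  -75.1   8. ]
washer in tool [-59.6   4.8 111.2] gauge in tool [ 0.5 -0.1 89.4]
TCP axis at open tips y± [array([297.5    , 353.59375]), array([404.21875, 354.6875 ]), array([510.78125, 353.90625])]
TCP axis at open tips y± [array([286.71875, 373.75   ]), array([404.6875, 375.625 ]), array([522.03125, 374.0625 ])]
TCP axis at open tips y± [array([279.53125, 387.5    ]), array([404.84375, 389.84375]), array([529.53125, 387.65625])]
scene proj 268 248
[([13, 13, 19, 16, 232], array([267.4, 248.7]), array([ 420.3, -119.2,   30. ]))]
top proj 296 225
[]
```

The gauge is still centred under the tool, so the closing tips rode over its top. That fits the hook contact too: the pads stand farther back than I assumed. I'll go lower, then close in stages and check.

Call:
servo_tool(commands=[[[0, 0, 0, 0.035, 0, 0, 0], [0, 0, 0, 0.035, 0, 0, 0], [0, 0, 0, 0.03, 0, 0, 0], [0, 0, 0, 0.01, 0, 0, 0], [0, 0, 0, 0, 0, 0, 0], [0, 0, 0, 0, 0, 0, 0]]])

```text
clock: 10.48
position: [418.9, -120.9, 5.6]
ee_rot: [0.89, -0.456, -0.002, 0.001]
contact_force: [0.9, 0.3, 0.7]
gripper_width: 85.3
grasp_force: 0.0
```

Call:
servo_tool(commands=[[[0, 0, 0, 0.003, 0, 0, 0], [0, 0, 0, 0.003, 0, 0, 0], [0, 0, 0, 0, 0, 0, 0]]])

```text
clock: 10.73
position: [420.5, -120.7, 1.4]
ee_rot: [0.89, -0.456, 0.0, -0.0]
contact_force: [-0.4, -0.4, -0.3]
gripper_width: 85.4
grasp_force: 0.0
```

```bash
python3 -c "
from h import *
s,R=st();print(((s['position']-[422.4,-120.5,0])@R).round(1))"
```

```text
t 10.73 pos [ 420.5 -120.7    1.4] U [  82.  -343.4  -18.6] w 85.4 yaw -54.3 z [ 0.001  0.    -1.   ]
F [-0.4 -0.4 -0.3] FU -0.1 -0.5 -0.3
[-0.9  1.7 -1.4]
```

Call:
servo_tool(commands=[[[0, 0, -0.001, 0.003, 0, 0, 0], [60, 0, 0, 0, 0, 0, 0], [60, 0, 0, 0, 0, 0, 0], [60, 0, 0, 0, 0, 0, 0]]])

```text
clock: 11.07
position: [421.2, -120.2, -1.7]
ee_rot: [0.89, -0.456, 0.0, -0.0]
contact_force: [-0.6, -0.9, 0.3]
gripper_width: 65.2
grasp_force: 0.0
```

Call:
servo_tool(commands=[[[80, 0, 0, 0, 0, 0, 0], [80, 0, 0, 0, 0, 0, 0], [80, 0, 0, 0, 0, 0, 0]]])

```text
clock: 11.32
position: [420.8, -120.2, -1.8]
ee_rot: [0.89, -0.456, -0.0, 0.0]
contact_force: [-1.0, 0.2, 0.1]
gripper_width: 58.5
grasp_force: 0.4
```

Call:
servo_tool(commands=[[[95, 0, 0, 0, 0, 0, 0], [95, 0, 0, 0, 0, 0, 0], [95, 0, 0, 0, 0, 0, 0]]])

```text
clock: 11.57
position: [420.7, -120.3, -1.1]
ee_rot: [0.89, -0.456, -0.0, 0.0]
contact_force: [-2.4, 0.2, 9.0]
gripper_width: 54.8
grasp_force: 61.2
```

It's gripping high on a rounded edge (54.8 mm, tool pushed up). Reopen a little and go lower.

Call:
servo_tool(commands=[[[50, 0, 0, 0, 0, 0, 0], [50, 0, 0, 0, 0, 0, 0], [50, 0, 0, 0.003, 0, 0, 0], [50, 0, 0, 0.003, 0, 0, 0], [50, 0, 0, 0, 0, 0, 0]]])

```text
clock: 11.98
position: [420.6, -120.2, -8.6]
ee_rot: [0.89, -0.456, -0.001, 0.0]
contact_force: [0.2, -0.8, 0.1]
gripper_width: 68.2
grasp_force: 0.0
```

Call:
servo_tool(commands=[[[50, 0, 0, 0.003, 0, 0, 0], [50, 0, 0, 0, 0, 0, 0]]])

```text
clock: 12.15
position: [420.7, -120.2, -11.5]
ee_rot: [0.89, -0.456, -0.0, 0.0]
contact_force: [0.5, 0.6, 0.5]
gripper_width: 68.6
grasp_force: 0.0
```

Call:
servo_tool(commands=[[[50, 0, 0, 0.003, 0, 0, 0], [50, 0, 0, 0, 0, 0, 0]]])

```text
clock: 12.32
position: [420.8, -120.2, -14.4]
ee_rot: [0.89, -0.456, -0.0, 0.0]
contact_force: [0.3, -0.6, -0.3]
gripper_width: 68.5
grasp_force: 0.0
```

The reported TCP clearly lies about 19 mm beyond the real tips. The tips are still above the bench. Closing now.

Call:
servo_tool(commands=[[[75, 0, 0, 0, 0, 0, 0], [80, 0, 0, 0, 0, 0, 0], [85, 0, 0, 0, 0, 0, 0], [100, 0, 0, 0, 0, 0, 0], [120, 0, 0, 0, 0, 0, 0]]])

```text
clock: 12.73
position: [421.0, -120.2, -13.3]
ee_rot: [0.89, -0.456, 0.0, 0.0]
contact_force: [-1.8, 0.5, 5.0]
gripper_width: 55.9
grasp_force: 62.5
```

Call:
servo_tool(commands=[[[120, 0, 0, -0.005, 0, 0, 0], [120, 0, 0, -0.01, 0, 0, 0], [120, 0, 0, -0.01, 0, 0, 0], [120, 0, 0, 0, 0, 0, 0]]])

```text
clock: 13.07
position: [422.3, -120.1, 12.6]
ee_rot: [0.89, -0.456, 0.002, -0.001]
contact_force: [0.1, 1.1, -2.2]
gripper_width: 56.1
grasp_force: 63.9
```

```bash
python3 -c "
from h import *
s,R=st();print(s['grasp_force'])"
```

```text
t 13.07 pos [ 422.3 -120.1   12.6] U [  83.2 -341.9   -7.4] w 56.1 yaw -54.3 z [ 0.004  0.    -1.   ]
F [ 0.1  1.1 -2.2] FU -0.5 1.0 -2.2
63.92594933509827
```

The gauge is held (56 mm, about 0.2 kg). Now lift, turn to the unit's yaw and carry it on the robot's side.

Call:
servo_tool(commands=[[[120, 0, 0, -0.033, 0, 0, -3.2], [120, 0, 0, -0.033, 0, 0, -3.2], [120, 0, 0, -0.033, 0, 0, -3.2], [120, 0, 0, -0.033, 0, 0, -3.2], [120, 0, 0, -0.033, 0, 0, -3.2], [120, 0, 0, -0.033, 0, 0, -3.2], [120, 0, 0, -0.033, 0, 0, -3.2], [120, 0, 0, 0, 0, 0, 0]]])

```text
clock: 13.73
position: [424.8, -120.6, 248.6]
ee_rot: [0.962, -0.273, 0.007, -0.001]
contact_force: [0.7, -0.2, -1.7]
gripper_width: 56.3
grasp_force: 65.2
```

```bash
python3 -c "
from h import *
s,R=st();print(s['grasp_force']);T=P-61.7*ux-.5*uy;T[2]=s['position'][2];print((R.T@(T-s['position'])).round(1))"
```

```text
t 13.73 pos [ 424.8 -120.6  248.6] U [  85.6 -341.   228.6] w 56.3 yaw -31.7 z [ 0.014 -0.001 -1.   ]
F [ 0.7 -0.2 -1.7] FU 0.8 0.2 -1.7
65.2477240562439
[-1.468e+02 -3.407e+02  3.000e-01]
```

Call:
servo_tool(commands=[[[120, -0.0147, -0.034, 0, 0, 0, 0], [120, -0.0147, -0.034, 0, 0, 0, 0], [120, -0.0147, -0.034, 0, 0, 0, 0], [120, -0.0147, -0.034, 0, 0, 0, 0], [120, -0.0147, -0.034, 0, 0, 0, 0], [120, -0.0147, -0.034, 0, 0, 0, 0], [120, -0.0147, -0.034, 0, 0, 0, 0], [120, -0.0147, -0.034, 0, 0, 0, 0], [120, -0.0147, -0.034, 0, 0, 0, 0], [120, -0.0147, -0.034, 0, 0, 0, 0]]])

```text
clock: 14.57
position: [475.0, 247.9, 240.6]
ee_rot: [0.962, -0.275, -0.001, 0.001]
contact_force: [-0.3, -0.8, -2.2]
gripper_width: 55.9
grasp_force: 65.2
```

Call:
servo_tool(commands=[[[120, 0, 0, 0, 0, -3.5, 0], [120, 0, 0, 0, 0, -3.5, 0], [120, 0, 0, 0, 0, 0, 0], [120, 0, 0, 0, 0, 0, 0]]])

```text
clock: 14.9
position: [475.9, 245.8, 240.5]
ee_rot: [0.96, -0.275, -0.059, -0.016]
contact_force: [0.8, 0.2, -1.2]
gripper_width: 56.2
grasp_force: 65.2
```

```bash
python3 -c "
from h import *
s,R=st();print(s['grasp_force']);print('zU',(R[:,2]@ux).round(3),(R[:,2]@uy).round(3))
T=P-61.7*ux-.5*uy;T[2]=130;print((R.T@(T-s['position'])).round(1))"
```

```text
t 14.9 pos [475.9 245.8 240.5] U [-64.   -2.6 220.5] w 56.2 yaw -32.0 z [-0.105  0.063 -0.993]
F [ 0.8  0.2 -1.2] FU 0.6 0.6 -1.2
65.21749377250671
zU -0.122 -0.002
[ 15.8  -2.4 109.4]
```

Call:
servo_tool(commands=[[[120, 0.003, -0.0005, 0.022, 0, 0, 0], [120, 0.003, -0.0005, 0.022, 0, 0, 0], [120, 0.003, -0.0005, 0.022, 0, 0, 0], [120, 0.003, -0.0005, 0.022, 0, 0, 0], [120, 0.003, -0.0005, 0.021, 0, 0, 0], [120, 0, 0, 0, 0, 0, 0], [120, 0, 0, 0, 0, 0, 0]]])

```text
clock: 15.48
position: [477.6, 246.6, 131.3]
ee_rot: [0.96, -0.274, -0.059, -0.015]
contact_force: [0.5, 0.3, -0.9]
gripper_width: 56.1
grasp_force: 65.2
```

```bash
cat >> h.py <<'E'
def to(X,Y,Z):
    s,R=st();print('grip',s['grasp_force'].round(1),'tool delta',(R.T@(P+X*ux+Y*uy+Z*uz-s['position'])).round(1))
    t=.75;p=U(s['position']);n=-R[:,2];g=p+13.5*np.array([n@ux,n@uy,n[2]])
    print('gauge in bin x,z',(g[0]*np.cos(t)+g[2]*np.sin(t)+1.5).round(1),(-g[0]*np.sin(t)+g[2]*np.cos(t)-4).round(1))
E
python3 -c "
from h import *
to(-61.7,-.5,82.6);to(-5.3+25*-.68+1.5,-.5,19+25*.73+1.4)"
```

```text
t 15.48 pos [477.6 246.6 131.3] U [-63.   -1.1 111.3] w 56.1 yaw -31.9 z [-0.105  0.062 -0.993]
F [ 0.5  0.3 -0.9] FU 0.3 0.5 -0.9Traceback (most recent call last):
  File "<string>", line 3, in <module>
    to(-61.7,-.5,82.6);to(-5.3+25*-.68+1.5,-.5,19+25*.73+1.4)
    ~~^^^^^^^^^^^^^^^^
  File "h.py", line 24, in to
    s,R=st();print('grip',s['grasp_force'].round(1),'tool delta',(R.T@(P+X*ux+Y*uy+Z*uz-s['position'])).round(1))
                          ^^^^^^^^^^^^^^^^^^^^^^
AttributeError: 'float' object has no attribute 'round'
```

Call:
servo_tool(commands=[[[120, 0.002, 0, 0.014, 0, 0, 0], [120, 0.003, 0, 0.014, 0, 0, 0], [120, 0.009, 0, 0.0077, 0, 0, 0], [120, 0.009, 0, 0.0077, 0, 0, 0], [120, 0, 0, 0, 0, 0, 0]]])

```text
clock: 15.9
position: [494.3, 237.3, 85.5]
ee_rot: [0.96, -0.275, -0.059, -0.016]
contact_force: [-0.1, -0.8, -2.2]
gripper_width: 56.4
grasp_force: 65.2
```

Call:
servo_tool(commands=[[[120, 0.009, 0, 0.0077, 0, 0, 0], [120, 0.009, 0, 0.0077, 0, 0, 0], [120, 0, 0, 0, 0, 0, 0]]])

```text
clock: 16.15
position: [507.4, 228.6, 67.1]
ee_rot: [0.96, -0.275, -0.059, -0.016]
contact_force: [-0.7, -0.3, -2.1]
gripper_width: 55.9
grasp_force: 65.2
```

```bash
sed -i "s/s\['grasp_force'\].round(1)/round(s['grasp_force'],1)/" h.py; python3 -c "
from h import *
to(-20.8,-.5,38.6)"
```

```text
t 16.15 pos [507.4 228.6  67.1] U [-28.2  -0.7  47.1] w 55.9 yaw -32.0 z [-0.105  0.063 -0.992]
F [-0.7 -0.3 -2.1] FU -0.4 -0.7 -2.1
grip 65.2 tool delta [ 8.3 -0.2  7.5]
gauge in bin x,z 23.3 58.3
```

Call:
servo_tool(commands=[[[120, 0.0055, 0, 0.0045, 0, 0, 0], [120, 0.0055, 0, 0.0045, 0, 0, 0], [120, 0, 0, 0, 0, 0, 0]]])

```text
clock: 16.4
position: [515.4, 223.9, 57.4]
ee_rot: [0.96, -0.274, -0.059, -0.016]
contact_force: [-0.3, 0.2, -2.4]
gripper_width: 55.6
grasp_force: 65.2
```

Call:
servo_tool(commands=[[[120, 0.003, 0, 0.003, 0, 0, 0], [120, 0.0025, 0, 0.002, 0, 0, 0], [120, 0, 0, 0, 0, 0, 0]]])

```text
clock: 16.65
position: [519.4, 221.8, 52.4]
ee_rot: [0.96, -0.274, -0.059, -0.017]
contact_force: [-0.4, -0.2, -1.2]
gripper_width: 56.0
grasp_force: 65.2
```

Call:
servo_tool(commands=[[[120, 0.0025, 0, 0.002, 0, 0, 0], [120, 0.0025, 0, 0.002, 0, 0, 0], [120, 0, 0, 0, 0, 0, 0]]])

```text
clock: 16.9
position: [523.2, 219.4, 47.8]
ee_rot: [0.96, -0.274, -0.059, -0.017]
contact_force: [-0.5, -0.7, -1.6]
gripper_width: 55.9
grasp_force: 65.2
```

```bash
python3 -c "
from h import *
to(-5.3,-.5,19)"
```

```text
t 16.9 pos [523.2 219.4  47.8] U [-9.9 -0.1 27.8] w 55.9 yaw -31.9 z [-0.104  0.064 -0.993]
F [-0.5 -0.7 -1.6] FU -0.1 -0.9 -1.6
grip 65.2 tool delta [5.6 0.4 8.2]
gauge in bin x,z 23.6 31.8
```

Close. Now 2 mm steps with force checks.

Call:
servo_tool(commands=[[[120, 0.0022, 0, 0.0022, 0, 0, 0], [120, 0, 0, 0, 0, 0, 0]]])

```text
clock: 17.07
position: [525.1, 218.6, 46.0]
ee_rot: [0.96, -0.274, -0.059, -0.017]
contact_force: [-0.4, -0.0, 0.2]
gripper_width: 56.2
grasp_force: 65.3
```

Call:
servo_tool(commands=[[[120, 0.0015, 0, 0.002, 0, 0, 0], [120, 0, 0, 0, 0, 0, 0]]])

```text
clock: 17.23
position: [527.1, 217.7, 45.3]
ee_rot: [0.96, -0.274, -0.057, -0.017]
contact_force: [-1.1, -3.3, 6.0]
gripper_width: 56.1
grasp_force: 65.4
```

Call:
servo_tool(commands=[[[120, 0.001, 0, 0.002, 0, 0, 0], [120, 0, 0, 0, 0, 0, 0]]])

```text
clock: 17.4
position: [528.7, 217.0, 44.6]
ee_rot: [0.96, -0.274, -0.056, -0.018]
contact_force: [-0.4, -5.4, 10.8]
gripper_width: 55.9
grasp_force: 65.7
```

```bash
python3 -c "
from h import *
to(-5.3,-.5,19)"
```

```text
t 17.4 pos [528.7 217.   44.6] U [-4.   0.7 24.6] w 55.9 yaw -31.8 z [-0.099  0.065 -0.993]
F [-0.4 -5.4 10.8] FU 2.5 -4.9 10.8
grip 65.7 tool delta [-0.7  1.3  5.7]
gauge in bin x,z 25.7 25.4
```

```bash
python3 - <<'E'
from h import *
im=np.load('w2.npz')
for z in(85,95,105,115,126):
    print(z,U(fz(im,237*.64,125*.64,z)).round(1),U(fz(im,290*.64,125*.64,z)).round(1),U(fz(im,265*.64,138*.64,z)).round(1))
s=arm.read_state();R=Ro.from_quat(s['ee_rot']).as_matrix();t=s['wrist_torque'];F=s['contact_force']
print('tau unit',(t@ux).round(2),(t@uy).round(2),t[2].round(2),'F',F.round(1))
a=cams.get_image('scene')['frame'];np.save('s7.npy',a)
E
```

```text
85 [27.8 65.2 65. ] [26.2 43.2 65. ] [21.7 53.5 65. ]
95 [26.7 61.7 75. ] [25.3 40.9 75. ] [20.9 50.6 75. ]
105 [25.7 58.1 85. ] [24.3 38.5 85. ] [20.2 47.6 85. ]
115 [24.6 54.5 95. ] [23.3 36.2 95. ] [19.5 44.7 95. ]
126 [ 23.4  50.6 106. ] [ 22.3  33.6 106. ] [ 18.7  41.5 106. ]
tau unit -0.92 -0.55 0.04 F [-0.4 -5.4 10.8]
```

The roller is off to the side. The torque points to contact near the tool axis, so this is the gauge's back edge on the bin floor. I'll ease off and slide it down the floor towards the front plate.

Call:
servo_tool(commands=[[[120, -0.0015, 0, -0.0015, 0, 0, 0], [120, -0.0013, 0, 0.0015, 0, 0, 0], [120, -0.0013, 0, 0.0015, 0, 0, 0], [120, 0, 0, 0, 0, 0, 0]]])

```text
clock: 17.78
position: [524.3, 219.8, 42.2]
ee_rot: [0.96, -0.272, -0.057, -0.017]
contact_force: [-0.6, -2.4, 8.8]
gripper_width: 55.7
grasp_force: 66.3
```

```bash
python3 -c "
from h import *
to(-5.3,-.5,19)"
```

```text
t 17.78 pos [524.3 219.8  42.2] U [-9.2  0.8 22.2] w 55.7 yaw -31.7 z [-0.1    0.064 -0.993]
F [-0.6 -2.4  8.8] FU 0.8 -2.4 8.8
grip 66.3 tool delta [4.3 1.3 2.7]
gauge in bin x,z 20.2 27.2
```

Both faces now carry it (net force is nearly vertical). Ease off and open just enough.

Call:
servo_tool(commands=[[[120, 0, 0, -0.0012, 0, 0, 0], [120, 0, 0, 0, 0, 0, 0], [82, 0, 0, 0, 0, 0, 0], [74, 0, 0, 0, 0, 0, 0], [68, 0, 0, 0, 0, 0, 0], [64, 0, 0, 0, 0, 0, 0], [62, 0, 0, 0, 0, 0, 0]]])

```text
clock: 18.37
position: [523.1, 220.7, 41.4]
ee_rot: [0.96, -0.274, -0.059, -0.017]
contact_force: [0.2, 3.0, 0.0]
gripper_width: 64.4
grasp_force: 0.0
```

```bash
python3 -c "
from h import *
to(-5.3,-.5,19)"
```

```text
t 18.37 pos [523.1 220.7  41.4] U [-10.7   0.9  21.4] w 64.4 yaw -31.9 z [-0.103  0.065 -0.993]
F [0.2 3.  0. ] FU -1.4 2.6 0.0
grip 0.0 tool delta [5.6 1.4 1.7]
gauge in bin x,z 18.6 27.6
```

Call:
servo_tool(commands=[[[52, 0, 0, 0, 0, 0, 0], [52, 0, 0, 0, 0, 0, 0], [52, -0.002, 0, -0.003, 0, 0, 0], [52, -0.003, 0, -0.004, 0, 0, 0], [52, 0, 0, 0, 0, 0, 0]]])

```text
clock: 18.78
position: [519.9, 222.5, 50.2]
ee_rot: [0.96, -0.274, -0.058, -0.017]
contact_force: [1.9, 3.5, 2.8]
gripper_width: 68.0
grasp_force: 0.0
```

Call:
servo_tool(commands=[[[52, -0.005, 0, -0.007, 0, 0, 0], [52, -0.006, 0, -0.01, 0, 0, 0], [52, 0, 0, 0, 0, 0, 0]]])

```text
clock: 19.03
position: [511.9, 226.6, 69.4]
ee_rot: [0.96, -0.274, -0.058, -0.017]
contact_force: [1.0, 2.2, 1.3]
gripper_width: 68.0
grasp_force: 0.0
```

```bash
python3 -c "
from h import *
to(-50,0,100)"
```

```text
t 19.03 pos [511.9 226.6  69.4] U [-23.3   0.1  49.4] w 68.0 yaw -31.8 z [-0.102  0.065 -0.993]
F [1.  2.2 1.3] FU -0.3 2.4 1.3
grip 0.0 tool delta [-32.6   0.  -47. ]
gauge in bin x,z 28.4 56.7
```

Call:
servo_tool(commands=[[[52, -0.003, -0.003, -0.006, 0, 0, 0], [52, -0.007, 0, -0.01, 0, 0, 0], [52, -0.008, 0, -0.01, 0, 0, 0], [52, 0, 0, 0, 0, 0, 0]]])

```text
clock: 19.37
position: [501.0, 237.8, 98.2]
ee_rot: [0.96, -0.273, -0.058, -0.018]
contact_force: [-0.1, 0.2, -0.5]
gripper_width: 67.7
grasp_force: 0.0
```

Call:
servo_tool(commands=[[[52, -0.008, 0, -0.02, 0, 0, 0], [52, -0.008, 0, -0.03, 0, 0, 0], [52, 0, 0, -0.035, 0, 3.5, 0], [52, 0, 0, -0.035, 0, 3.5, 0], [52, 0, 0, -0.03, 0, 0, 0], [52, 0, 0, 0, 0, 0, 0]]])

```text
clock: 19.87
position: [500.3, 240.4, 254.4]
ee_rot: [0.962, -0.273, 0.005, -0.005]
contact_force: [0.9, 1.6, -0.3]
gripper_width: 68.2
grasp_force: 0.0
```

```bash
python3 - <<'E'
from h import *
s,R=st();im=cams.get_image('wrist');np.savez('w7.npz',**im);k=.64
f=im['frame'];hsv=cv2.cvtColor(f,cv2.COLOR_BGR2HSV).astype(int);b,g,r=[f[...,i].astype(int) for i in range(3)]
def fp(im,p):
    c=im['T'][:3,:3].T@(np.array(p,float)-im['T'][:3,3]);K=im['K'];th=np.arctan2(np.hypot(c[0],c[1]),-c[2]);a=np.arctan2(-c[1],c[0]);q=K[0,0]*th
    return int(K[0,2]+q*np.cos(a)),int(K[1,2]+q*np.sin(a))
W=lambda X,Y,Z:P+X*ux+Y*uy+Z*uz
print('lip ends expected',fp(im,W(-92.9,62,93.9)),fp(im,W(-92.9,-62,93.9)),'gauge area',fp(im,W(-10,0,60)),'roof',fp(im,W(30,63,106)),fp(im,W(30,-63,106)))
for nm,M in(('grey-blue',(b>=r-2)&(b+g+r>200)),('brass',(hsv[...,0]>12)&(hsv[...,0]<28)&(hsv[...,1]>85)&(hsv[...,2]>60))):
    n,l,S,C=cv2.connectedComponentsWithStats(M.astype(np.uint8))
    for i in range(1,n):
        if S[i,4]>25 and 100<C[i][0]<420:print(nm,S[i].tolist(),C[i].round(1),'U@75',U(fz(im,*C[i],75)).round(1))
E
```

```text
t 19.87 pos [500.3 240.4 254.4] U [-40.4   5.6 234.4] w 68.2 yaw -31.7 z [ 0.012  0.007 -1.   ]
F [ 0.9  1.6 -0.3] FU -0.1 1.8 -0.3
lip ends expected (206, 220) (317, 221) gauge area (262, 142) roof (199, 108) (326, 109)
grey-blue [124, 56, 26, 5, 27] [136.9  57.9] U@75 [ 97.4 151.3  55. ]
grey-blue [242, 114, 41, 38, 1043] [261.8 132.7] U@75 [ 1.3  0.5 55. ]
brass [277, 152, 14, 14, 72] [282.7 157.2] U@75 [-27.4 -24.3  55. ]
```

The gauge lies in the bin, with its face centred near X≈1, Y≈0 and the stem towards the front plate. Now shut the fingers and go in front of the lip.

Call:
servo_tool(commands=[[[255, -0.03, 0.0019, 0, 0, 0, 0], [255, -0.03, 0.0019, 0, 0, 0, 0], [255, -0.03, 0.0019, 0, 0, 0, 0], [255, 0, 0, 0.035, 0, 0, 0], [255, 0, 0, 0.035, 0, 0, 0], [255, 0, 0, 0.035, 0, 0, 0], [255, 0, 0, 0.035, 0, 0, 0], [255, 0, 0, 0.035, 0, 0, 0], [255, 0, 0, 0.009, 0, 0, 0], [255, 0, 0, 0, 0, 0, 0]]])

```text
clock: 20.75
position: [416.9, 279.0, 59.6]
ee_rot: [0.961, -0.275, -0.002, 0.004]
contact_force: [0.3, -0.3, 0.5]
gripper_width: -0.2
grasp_force: 0.0
```

```bash
python3 -c "
from h import *
to(-108,0,50)"
```

```text
t 20.75 pos [416.9 279.   59.6] U [-131.7   -5.5   39.6] w -0.2 yaw -31.9 z [-0.006 -0.007 -1.   ]
F [ 0.3 -0.3  0.5] FU 0.4 -0.1 0.5
grip 0.0 tool delta [ 23.6  -5.4 -10.4]
gauge in bin x,z -58.6 124.6
```

Call:
servo_tool(commands=[[[255, 0.012, -0.005, -0.005, 0, 0, 0], [255, 0.01, 0, -0.005, 0, 0, 0], [255, 0.004, 0, -0.004, 0, 0, 0], [255, 0.004, 0, -0.003, 0, 0, 0], [255, 0.004, 0, -0.003, 0, 0, 0], [255, 0.004, 0, -0.003, 0, 0, 0], [255, 0, 0, 0, 0, 0, 0]]])

```text
clock: 21.33
position: [454.5, 265.6, 87.0]
ee_rot: [0.962, -0.275, 0.001, -0.001]
contact_force: [-0.1, -0.1, -0.9]
gripper_width: 0.1
grasp_force: 0.0
```

Call:
servo_tool(commands=[[[255, 0.004, 0, -0.003, 0, 0, 0], [255, 0.004, 0, -0.003, 0, 0, 0], [255, 0.004, 0, -0.003, 0, 0, 0], [255, 0.004, 0, -0.002, 0, 0, 0], [255, 0, 0, 0, 0, 0, 0]]])

```text
clock: 21.75
position: [468.1, 256.7, 97.1]
ee_rot: [0.961, -0.275, 0.0, -0.0]
contact_force: [1.1, 0.5, -0.2]
gripper_width: 0.1
grasp_force: 0.0
```

```bash
python3 -c "
from h import *
st()"
```

```text
t 21.75 pos [468.1 256.7  97.1] U [-76.4   2.6  77.1] w 0.1 yaw -31.9 z [ 0.001  0.    -1.   ]
F [ 1.1  0.5 -0.2] FU 0.6 1.0 -0.2
```

Call:
servo_tool(commands=[[[255, 0.004, 0, -0.002, 0, 0, 0], [255, 0.004, 0, -0.002, 0, 0, 0], [255, 0.004, 0, -0.002, 0, 0, 0], [255, 0.003, 0, -0.001, 0, 0, 0], [255, 0, 0, 0, 0, 0, 0]]])

```text
clock: 22.17
position: [480.8, 249.0, 104.0]
ee_rot: [0.962, -0.275, 0.0, -0.0]
contact_force: [0.6, 0.3, -0.4]
gripper_width: 0.3
grasp_force: 0.0
```

```bash
python3 - <<'E'
from h import *
s,R=st();im=cams.get_image('wrist');np.savez('w8.npz',**im)
def fp(im,p):
    c=im['T'][:3,:3].T@(np.array(p,float)-im['T'][:3,3]);K=im['K'];th=np.arctan2(np.hypot(c[0],c[1]),-c[2]);a=np.arctan2(-c[1],c[0]);q=K[0,0]*th
    return int(K[0,2]+q*np.cos(a)),int(K[1,2]+q*np.sin(a))
W=lambda X,Y,Z:P+X*ux+Y*uy+Z*uz
for t in(.25,.3,.35,.4,.45,.5,.6):
    c,q=np.cos(t),np.sin(t);print(t,[fp(im,W(x*c-z*q,Y,x*q+z*c)) for x,z in((-2,130),(-10,128)) for Y in(48,-48)],'frontX',round(-10*c-128*q,1))
g=im['frame'].astype(int).sum(2)//3
for c in(170,180,340):print(c,list(zip(range(170,290,3),g[170:290:3,c].tolist())))
E
```

```text
t 22.17 pos [480.8 249.  104. ] U [-61.6   2.7  84. ] w 0.3 yaw -31.9 z [ 0.001  0.    -1.   ]
F [ 0.6  0.3 -0.4] FU 0.3 0.6 -0.4
0.25 [(156, 206), (365, 205), (160, 217), (360, 217)] frontX -41.4
0.3 [(158, 217), (362, 216), (162, 227), (357, 227)] frontX -47.4
0.35 [(161, 227), (359, 227), (165, 236), (354, 235)] frontX -53.3
0.4 [(164, 236), (356, 236), (168, 244), (352, 243)] frontX -59.1
0.45 [(167, 244), (353, 244), (171, 250), (349, 250)] frontX -64.7
0.5 [(169, 251), (350, 251), (173, 256), (346, 256)] frontX -70.1
0.6 [(175, 263), (344, 262), (178, 266), (340, 265)] frontX -80.5
170 [(170, 159), (173, 160), (176, 158), (179, 160), (182, 159), (185, 159), (188, 160), (191, 157), (194, 156), (197, 157), (200, 155), (203, 156), (206, 154), (209, 156), (212, 155), (215, 179), (218, 179), (221, 206), (224, 217), (227, 203), (230, 178), (233, 155), (236, 156), (239, 156), (242, 154), (245, 157), (248, 150), (251, 154), (254, 154), (257, 154), (260, 156), (263, 153), (266, 129), (269, 53), (272, 51), (275, 51), (278, 50), (281, 50), (284, 46), (287, 44)]
180 [(170, 160), (173, 158)
[... 226 characters left out ...]
1), (233, 156), (236, 156), (239, 155), (242, 154), (245, 157), (248, 156), (251, 156), (254, 156), (257, 154), (260, 155), (263, 108), (266, 50), (269, 55), (272, 61), (275, 46), (278, 43), (281, 42), (284, 49), (287, 50)]
340 [(170, 159), (173, 160), (176, 158), (179, 160), (182, 158), (185, 158), (188, 156), (191, 156), (194, 154), (197, 156), (200, 155), (203, 157), (206, 158), (209, 155), (212, 158), (215, 180), (218, 173), (221, 205), (224, 219), (227, 192), (230, 132), (233, 151), (236, 153), (239, 141), (242, 126), (245, 127), (248, 128), (251, 124), (254, 127), (257, 127), (260, 112), (263, 105), (266, 63), (269, 40), (272, 36), (275, 39), (278, 37), (281, 34), (284, 33), (287, 39)]
```

The lip now sits at t≈0.30 and the contact offset is about 14 mm. Advancing slowly towards the catch.

Call:
servo_tool(commands=[[[255, 0.0015, 0, -0.0003, 0, 0, 0], [255, 0.0015, 0, -0.0003, 0, 0, 0], [255, 0, 0, 0, 0, 0, 0]]])

```text
clock: 22.47
position: [482.8, 247.6, 104.4]
ee_rot: [0.962, -0.275, 0.0, -0.0]
contact_force: [0.2, -0.4, 0.5]
gripper_width: 0.3
grasp_force: 0.0
```

Call:
servo_tool(commands=[[[255, 0.0015, 0, -0.0003, 0, 0, 0], [255, 0.0015, 0, -0.0003, 0, 0, 0], [255, 0, 0, 0, 0, 0, 0]]])

```text
clock: 22.72
position: [485.3, 246.0, 105.0]
ee_rot: [0.962, -0.275, 0.0, -0.0]
contact_force: [0.3, -0.0, 0.1]
gripper_width: 0.1
grasp_force: 0.0
```

Call:
servo_tool(commands=[[[255, 0.0015, 0, -0.0003, 0, 0, 0], [255, 0.0015, 0, -0.0003, 0, 0, 0], [255, 0, 0, 0, 0, 0, 0]]])

```text
clock: 22.97
position: [487.9, 244.3, 105.6]
ee_rot: [0.962, -0.275, 0.0, -0.0]
contact_force: [-0.8, 0.3, 0.1]
gripper_width: -0.3
grasp_force: 0.0
```

Call:
servo_tool(commands=[[[255, 0.0015, 0, -0.0003, 0, 0, 0], [255, 0.0015, 0, -0.0003, 0, 0, 0], [255, 0, 0, 0, 0, 0, 0]]])

```text
clock: 23.22
position: [490.5, 242.7, 106.2]
ee_rot: [0.962, -0.275, 0.0, -0.0]
contact_force: [-0.5, -0.0, 0.4]
gripper_width: 0.0
grasp_force: 0.0
```

Call:
servo_tool(commands=[[[255, 0.0015, 0, -0.0003, 0, 0, 0], [255, 0.0015, 0, -0.0003, 0, 0, 0], [255, 0, 0, 0, 0, 0, 0]]])

```text
clock: 23.47
position: [492.7, 241.2, 106.8]
ee_rot: [0.962, -0.275, -0.0, 0.0]
contact_force: [-0.9, 0.8, -0.3]
gripper_width: 0.1
grasp_force: 0.6
```

Call:
servo_tool(commands=[[[255, 0.001, 0, -0.0003, 0, 0, 0], [255, 0.001, 0, -0.0003, 0, 0, 0], [255, 0, 0, 0, 0, 0, 0]]])

```text
clock: 23.72
position: [493.5, 240.6, 107.0]
ee_rot: [0.962, -0.275, -0.001, -0.0]
contact_force: [-4.6, 3.8, 1.3]
gripper_width: -0.2
grasp_force: 2.9
```

Catch met at t≈0.18 (about 6 N), so home is near 0.05. Small steps from here.

Call:
servo_tool(commands=[[[255, 0.001, 0, -0.0002, 0, 0, 0], [255, 0, 0, 0, 0, 0, 0]]])

```text
clock: 23.88
position: [494.0, 240.3, 107.2]
ee_rot: [0.962, -0.275, -0.001, -0.0]
contact_force: [-5.7, 5.0, 1.0]
gripper_width: 0.2
grasp_force: 3.5
```

Call:
servo_tool(commands=[[[255, 0.001, 0, -0.0002, 0, 0, 0], [255, 0, 0, 0, 0, 0, 0]]])

```text
clock: 24.05
position: [494.8, 239.8, 107.5]
ee_rot: [0.962, -0.275, -0.001, -0.0]
contact_force: [-5.5, 3.9, 0.7]
gripper_width: 0.1
grasp_force: 3.6
```

Call:
servo_tool(commands=[[[255, 0.001, 0, -0.0002, 0, 0, 0], [255, 0, 0, 0, 0, 0, 0]]])

```text
clock: 24.22
position: [495.8, 239.2, 107.7]
ee_rot: [0.962, -0.275, -0.001, 0.0]
contact_force: [-6.2, 4.2, 1.7]
gripper_width: 0.4
grasp_force: 3.3
```

Call:
servo_tool(commands=[[[255, 0.001, 0, -0.0002, 0, 0, 0], [255, 0, 0, 0, 0, 0, 0]]])

```text
clock: 24.38
position: [496.9, 238.6, 108.0]
ee_rot: [0.962, -0.274, -0.001, 0.0]
contact_force: [-5.2, 3.1, 0.7]
gripper_width: -0.1
grasp_force: 2.9
```

Call:
servo_tool(commands=[[[255, 0.001, 0, -0.0002, 0, 0, 0], [255, 0, 0, 0, 0, 0, 0]]])

```text
clock: 24.55
position: [498.0, 237.9, 108.3]
ee_rot: [0.962, -0.274, -0.001, 0.0]
contact_force: [-3.3, 2.1, 1.2]
gripper_width: 0.1
grasp_force: 2.4
```

Call:
servo_tool(commands=[[[255, 0.001, 0, -0.0002, 0, 0, 0], [255, 0, 0, 0, 0, 0, 0]]])

```text
clock: 24.72
position: [499.3, 237.1, 108.7]
ee_rot: [0.962, -0.274, -0.0, 0.0]
contact_force: [-3.8, 2.0, 2.7]
gripper_width: 0.0
grasp_force: 1.9
```

Call:
servo_tool(commands=[[[255, 0.001, 0, -0.0002, 0, 0, 0], [255, 0, 0, 0, 0, 0, 0]]])

```text
clock: 24.88
position: [500.7, 236.3, 108.9]
ee_rot: [0.962, -0.275, 0.0, 0.0]
contact_force: [-1.8, 0.3, 1.4]
gripper_width: 0.3
grasp_force: 1.2
```

Call:
servo_tool(commands=[[[255, 0.001, 0, -0.0002, 0, 0, 0], [255, 0, 0, 0, 0, 0, 0]]])

```text
clock: 25.05
position: [501.7, 235.8, 109.0]
ee_rot: [0.962, -0.275, 0.0, -0.0]
contact_force: [-1.0, 0.9, 0.8]
gripper_width: 0.0
grasp_force: 0.5
```

Call:
servo_tool(commands=[[[255, 0.001, 0, -0.0002, 0, 0, 0], [255, 0, 0, 0, 0, 0, 0]]])

```text
clock: 25.22
position: [502.6, 235.3, 109.1]
ee_rot: [0.962, -0.275, 0.0, -0.0]
contact_force: [-0.2, -0.5, -0.1]
gripper_width: 0.3
grasp_force: 0.0
```

Call:
servo_tool(commands=[[[255, 0.001, 0, -0.0002, 0, 0, 0], [255, 0, 0, 0, 0, 0, 0]]])

```text
clock: 25.38
position: [503.4, 234.8, 109.3]
ee_rot: [0.962, -0.275, 0.0, -0.0]
contact_force: [0.2, 0.5, -0.4]
gripper_width: 0.1
grasp_force: 0.0
```

Call:
servo_tool(commands=[[[255, 0.001, 0, -0.0002, 0, 0, 0], [255, 0, 0, 0, 0, 0, 0]]])

```text
clock: 25.55
position: [504.1, 234.3, 109.5]
ee_rot: [0.962, -0.275, 0.0, -0.0]
contact_force: [0.1, -0.3, 0.4]
gripper_width: -0.1
grasp_force: 0.0
```

The force has dropped to zero, so the catch may have pulled the bin in. I'll check the lip position numerically.

```bash
python3 - <<'E'
from h import *
s,R=st();im=cams.get_image('wrist');np.savez('w9.npz',**im)
def fp(im,p):
    c=im['T'][:3,:3].T@(np.array(p,float)-im['T'][:3,3]);K=im['K'];th=np.arctan2(np.hypot(c[0],c[1]),-c[2]);a=np.arctan2(-c[1],c[0]);q=K[0,0]*th
    return int(K[0,2]+q*np.cos(a)),int(K[1,2]+q*np.sin(a))
W=lambda X,Y,Z:P+X*ux+Y*uy+Z*uz
for t in(-.02,.02,.06,.1,.14):
    c,q=np.cos(t),np.sin(t);print(t,[fp(im,W(x*c-z*q,Y,x*q+z*c)) for x,z in((-2,130),(-10,128)) for Y in(48,-48)],'frontX',round(-10*c-128*q,1))
g=im['frame'].astype(int).sum(2)//3
for c in(165,175,345):print(c,list(zip(range(170,270,3),g[170:270:3,c].tolist())))
E
```

```text
t 25.55 pos [504.1 234.3 109.5] U [-34.    2.4  89.5] w -0.1 yaw -31.9 z [ 0. -0. -1.]
F [ 0.1 -0.3  0.4] FU 0.2 -0.2 0.4
-0.02 [(154, 190), (365, 190), (157, 205), (362, 205)] frontX -7.4
0.02 [(155, 201), (364, 200), (159, 215), (361, 215)] frontX -12.6
0.06 [(157, 211), (362, 211), (160, 225), (359, 224)] frontX -17.7
0.1 [(158, 221), (361, 221), (162, 234), (357, 233)] frontX -22.7
0.14 [(160, 230), (359, 230), (163, 242), (355, 241)] frontX -27.8
165 [(170, 223), (173, 214), (176, 203), (179, 185), (182, 134), (185, 126), (188, 127), (191, 126), (194, 125), (197, 128), (200, 126), (203, 128), (206, 128), (209, 131), (212, 154), (215, 179), (218, 210), (221, 226), (224, 205), (227, 174), (230, 147), (233, 151), (236, 155), (239, 158), (242, 154), (245, 154), (248, 152), (251, 138), (254, 145), (257, 156), (260, 154), (263, 154), (266, 155), (269, 106)]
175 [(170, 99), (173, 102), (176, 108), (179, 123), (182, 126), (185, 126), (188, 126), (191, 126), (194, 128), (197, 129), (200, 127), (203, 128), (206, 129), (209, 128), (212, 153), (215, 179), (218, 207), (221, 218), (224, 204), (227, 180), (230, 158), (233, 159), (236, 158), (239, 158), (242, 158), (245, 155), (248, 159), (251, 157), (254, 158), (257, 158), (260, 156), (263, 146), (266, 59), (269, 48)]
345 [(170, 112), (173, 113), (176, 119), (179, 128), (182, 125), (185, 127), (188, 127), (191, 126), (194, 126), (197, 124), (200, 125), (203, 126), (206, 126), (209, 123), (212, 164), (215, 174), (218, 205), (221, 221), (224, 217), (227, 196), (230, 157), (233, 154), (236, 155), (239, 155), (242, 128), (245, 127), (248, 127), (251, 130), (254, 127), (257, 128), (260, 127), (263, 127), (266, 125), (269, 77)]
```

The lip is about 1.5 mm ahead of the finger, which fits a click at t≈0.065. I'll confirm by gently feeling for the buffer.

Call:
servo_tool(commands=[[[255, 0.001, 0, -0.0001, 0, 0, 0], [255, 0, 0, 0, 0, 0, 0]]])

```text
clock: 25.77
position: [504.8, 233.8, 109.7]
ee_rot: [0.962, -0.275, 0.0, -0.0]
contact_force: [-0.4, -0.3, 0.7]
gripper_width: 0.2
grasp_force: 0.0
```

Call:
servo_tool(commands=[[[255, 0.001, 0, -0.0001, 0, 0, 0], [255, 0, 0, 0, 0, 0, 0]]])

```text
clock: 25.93
position: [505.6, 233.3, 109.8]
ee_rot: [0.962, -0.275, 0.0, -0.0]
contact_force: [-0.1, -0.4, 0.4]
gripper_width: 0.0
grasp_force: 0.0
```

Call:
servo_tool(commands=[[[255, 0.0008, 0, 0, 0, 0, 0], [255, 0, 0, 0, 0, 0, 0]]])

```text
clock: 26.1
position: [506.3, 232.9, 109.8]
ee_rot: [0.962, -0.275, 0.0, -0.0]
contact_force: [-0.1, -0.3, -0.3]
gripper_width: 0.2
grasp_force: 0.0
```

Call:
servo_tool(commands=[[[255, 0.001, 0, 0, 0, 0, 0], [255, 0, 0, 0, 0, 0, 0]]])

```text
clock: 26.27
position: [506.8, 232.5, 109.8]
ee_rot: [0.962, -0.275, -0.0, -0.0]
contact_force: [-1.4, 1.1, 1.3]
gripper_width: 0.2
grasp_force: 1.1
```

Call:
servo_tool(commands=[[[255, 0.001, 0, 0, 0, 0, 0], [255, 0, 0, 0, 0, 0, 0]]])

```text
clock: 26.43
position: [507.1, 232.2, 109.8]
ee_rot: [0.962, -0.275, -0.001, -0.0]
contact_force: [-4.2, 2.6, 2.2]
gripper_width: -0.1
grasp_force: 2.6
```

```bash
python3 - <<'E'
from h import *
s,R=st();im=cams.get_image('wrist');np.savez('w10.npz',**im)
g=im['frame'].astype(int).sum(2)//3
for t in(.02,.04,.06,.08):
    c,q=np.cos(t),np.sin(t)
    print(t,'expected row via X:',round(-6*c-132*q,1))
for c in(165,175,345):
    r=g[185:245,c];i=185+int(r.argmax());print(c,i,U(fz(im,c,i,20+131)).round(1))
o=np.load('w9.npz');h=o['frame'].astype(int).sum(2)//3
for c in(165,175,345):
    r=h[185:245,c];i=185+int(r.argmax());print('before',c,i,U(fz(o,c,i,20+131)).round(1))
E
```

```text
t 26.43 pos [507.1 232.2 109.8] U [-30.3   2.3  89.8] w -0.1 yaw -31.9 z [-0.001  0.001 -1.   ]
F [-4.2  2.6  2.2] FU -4.9 0.0 2.2
0.02 expected row via X: -8.6
0.04 expected row via X: -11.3
0.06 expected row via X: -13.9
0.08 expected row via X: -16.5
165 227 [-13.2  44.5 131. ]
175 227 [-13.1  39.6 131. ]
345 227 [-13.3 -39.6 131. ]
before 165 221 [-13.8  44.2 131. ]
before 175 221 [-13.7  39.3 131. ]
before 345 221 [-13.9 -39.1 131. ]
```

The lip stayed put while the finger advanced onto a stiff buffer (5 N). The earlier peak was 7.6 N followed by the drop, so it has clicked home at t≈0.055. Letting go and backing off.

Call:
servo_tool(commands=[[[255, -0.003, 0, 0, 0, 0, 0], [255, -0.01, 0, 0, 0, 0, 0], [255, -0.02, 0, 0, 0, 0, 0], [255, -0.03, 0, -0.01, 0, 0, 0], [255, -0.02, 0, -0.03, 0, 0, 0], [255, 0, 0, -0.035, 0, 0, 0], [255, 0, 0, -0.035, 0, 0, 0], [255, 0, 0, -0.03, 0, 0, 0], [255, 0, 0, 0, 0, 0, 0], [255, 0, 0, 0, 0, 0, 0]]])

```text
clock: 27.32
position: [437.6, 276.5, 251.7]
ee_rot: [0.962, -0.274, 0.001, -0.002]
contact_force: [-0.2, 0.2, -1.3]
gripper_width: -0.1
grasp_force: 0.0
```

```bash
python3 - <<'E'
from h import *
s,R=st();im=cams.get_image('wrist');np.savez('w11.npz',**im)
f=im['frame'];g=f.astype(int).sum(2)//3
def fp(im,p):
    c=im['T'][:3,:3].T@(np.array(p,float)-im['T'][:3,3]);K=im['K'];th=np.arctan2(np.hypot(c[0],c[1]),-c[2]);a=np.arctan2(-c[1],c[0]);q=K[0,0]*th
    return int(K[0,2]+q*np.cos(a)),int(K[1,2]+q*np.sin(a))
W=lambda X,Y,Z:P+X*ux+Y*uy+Z*uz
for nm,Y in(('wide',30),('wide',-30),('narrow',-97)):
    u,v=fp(im,W(-12 if nm=='wide' else -5,Y,131));r=g[v-14:v+15,u];i=v-14+int(r.argmax());print(nm,'lip row',i,'exp',v,U(fz(im,u,i,151)).round(1))
u,v=fp(im,W(10,0,106));print('slot',u,v);x=slice(v-25,v+25),slice(u-45,u+45)
b,G,r=[f[...,i].astype(int)[x] for i in range(3)];hsv=cv2.cvtColor(f,cv2.COLOR_BGR2HSV).astype(int)[x]
print('blue-grey px',int(((b>=r-2)&(b+G+r>150)).sum()),'brass px',int(((hsv[...,0]>12)&(hsv[...,0]<28)&(hsv[...,1]>85)&(hsv[...,2]>50)).sum()))
# cylinder unchanged, gauge gone from bench
for n in('scene','top'):
    m=cams.get_image(n);a=np.load(n+'0.npz')['frame'].astype(int);d=abs(m['frame'].astype(int)-a).max(2)
    k=.64
    for nm,(u,v) in (('cyl',((467,450) if n=='scene' else (537,402))),('narrow',((330,262) if n=='scene' else (345,300)))):
        u,v=int(u*k),int(v*k);print(n,nm,'diff',d[v-10:v+11,u-10:u+11].mean().round(1))
E
```

```text
t 27.32 pos [437.6 276.5 251.7] U [-112.8    3.3  231.7] w -0.1 yaw -31.8 z [ 0.003  0.004 -1.   ]
F [-0.2  0.2 -1.3] FU -0.3 0.1 -1.3
wide lip row 75 exp 73 [-13.   30.6 131. ]
wide lip row 68 exp 73 [ -6.6 -29.4 131. ]
narrow lip row 74 exp 70 [ -7.9 -96.7 131. ]
slot 259 54
blue-grey px 34 brass px 45
scene cyl diff 4.7
scene narrow diff 5.0
top cyl diff 3.5
top narrow diff 4.2
```

```bash
python3 -c "
from bench import ticket
print(ticket.job_done())"
```

```text
the job is handed in; nothing more can be done
None
```

I put the gauge in the wide bin, pushed the bin back until the catch clicked (about 7.6 N at most), and handed the job in with the arm clear; the narrow bin and cylinder look unmoved. On my first try at the gauge the fingers rode over it with about 27 N, which didn't move it.

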